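# Clear the jammed vial feeder and put the vials into dry storage

### The arm

A 6-joint arm with a two-finger parallel gripper is mounted at the origin on a cart in front of the work surface, level with it; the furniture and walls round the work are solid. World frame = base frame: x ahead of the robot, y to its left, z up, the work surface at z = 0. Lengths are in mm, angles in rad, forces in N, time in s.
With the tool pointing down it reaches from about 350 to 875 mm from the base axis. Payload 4.2 kg.
Tool frame: the origin (TCP) lies midway between the tips of the shut fingers; the grasp point (between the pads) lies 19 mm behind it (arm.tcp_to_grasp is the distance from the TCP to the grasp point, in mm); z points along the fingers, y is the line along which they close (so a half turn about z gives the same grasp; the last joint's range is limited). The gripper opens to 85 mm and grips with 20 to 120 N. Pads are 22 mm wide; open, the fingers measure 114 mm over their backs; the gripper's body (76 mm by 85 mm) begins 54 mm behind the grasp point. The pads swing forward as they close: fully open they stand 13 mm farther back than shut.
Start: joints at [1.476, 0.385, 0.008, 0, -1.194, -0.259], TCP at [216.508, 586.279, 206.812] pointing down, gripper open.
Joint ranges: [-3.14, 3.14], [-1.21, 2.06], [-1.07, 1.41], [-3.16, 2.05], [-2.99, -0.16], [-3.1, 3.1]. Speed limits (rad/s): [2.79, 2.79, 3.14, 3.14, 3.14, 3.14].

### API

Orientations are given as a unit quaternion [x, y, z, w].
In Python, from bench import arm gives the robot as it stands.
- The arm moves only by the tool arm_command, never from a script. Its argument "rows" is a list of rows, each a list of 2 entries, a list of its own where there are three numbers: the shift along the tool's x, y, z as a fraction of full scale, then the turn, a rotation vector about the tool's x, y, z as a fraction of full scale. In form: [[[x, y, z], [wx, wy, wz]], ...]. A call has 1 to 5 rows; each row is the pose to reach, as a shift and turn from the pose commanded when the call began, along the tool's axes at that moment, turning the shorter way round; what a row does not reach only later rows make up. Full scale, the value 1, is 0.25 m for a shift and 180 degrees for a turn. A row lasts 1/10 s, in which the tool goes at most 50 mm and 8.59 degrees, less where a joint would pass 70% of its speed; a pose out of reach is approached as far as the arm can. A call with a number of a shift or a turn outside -1 to 1 is refused whole. A call with a gripper value outside its range is refused whole. "grip" is the opening, from 0 (shut) to 1 (fully open), set as the call begins (left out, the last holds). The fingers move at their own pace and stop on an object; the grip force is fixed at half the most. Time passes only in rows, so rows that repeat a pose let the fingers close. It gives the time, the measured TCP pose, the force, the opening and the grip force at its end, in the units of the state.
- arm.read_state(): the state, without advancing time (a new reading comes with each control period).
- arm.get_image(name): name is "side" or "top"; returns (picture, depth): 420x560x3 uint8, blue, green, red; 420x560 float32, mm along the optical axis (not along the pixel's ray), 0 where there is no reading.
- arm.camera_info(name): a dict with "fx", "fy", "cx", "cy" (pixels), "extrinsics" (4x4, takes a point from camera to world coordinates). Camera axes: x right, y down, z forward; pixel columns grow to the right and rows downward; lengths in mm; the calibration is good to about 2 mm. A picture is of the moment at which its call begins. camera_info takes no time and is no camera call.
- arm.job_done(): hands the job in; it is judged then, once.
Trained networks look in the newest picture that a camera, given by its name, has taken for a name from the list of things; names that differ only in an ending like _2 or _b are one class to them, and where a whole thing is asked for, a point or a joint stands for the part that bears it (a point fixed in the world has none). Each returns a list of dicts, best first, with "score" (0 to 1); they miss things now and then, are a little off and sometimes report something else, mostly with a low value. They report only what shows in the picture. A call takes as long as a camera call. They do not tell look-alikes from the thing itself.
- arm.spot_in(camera, query): "position" ([column, row] in pixels, amid what is visible of it).
The state is a dict: "clock": time; "joints": joint angles; "joint_vel": joint speeds; "joint_efforts": joint torques, N m; "position": TCP position; "ee_rot": TCP orientation; "contact_force": force on the tool from outside, world axes, zero at the start; "wrist_torque": the same for the moment, N m; "gripper_width": finger opening in mm; "grasp_force": force on a finger pad.
Only numpy, scipy, OpenCV 4.12 (cv2) and the standard library are available. Lean on these libraries where they do the work, as an engineer would, in place of code of your own. Each camera call takes 0.05 s, during which the arm holds its last target. There are 200 camera calls.

### The job

Two squat white bottles, too fat for the vial feeder, have got in among its amber vials, and the first has jammed at the gate: lift each out when it jams so that what is behind can roll down, and put both in the red returns tray. Then take every amber vial, from the feeder and any that has rolled off onto the worktop, and lay it flat in the blue dry-storage jar. Last, put the lid on the jar and turn it until its key drops into the notch of the rim, so that it sits fully home.

Things in the scene. Friction and masses are not known exactly. Their poses are not given: they have to be found in the camera images.
- chute: Vial feed chute, fixed: aluminium bed 58 mm wide, 236 mm long, sloping 13 degrees down towards the robot, on a grey base. Origin on the worktop under the inner face of the orange end stop (16 mm high, 38 mm wide); x level, uphill; z up. Bed surface 26 mm above the worktop at the stop. Side guides along the bed are 41 mm apart and only 8 mm high. Open above but for the gate
- chute_gate (a point): Middle of the uphill lower edge of the chute's orange gate, a hood over the bed from 45 to 70 mm up the slope from the stop, 25 mm clear below, top 31 mm above the bed, side posts 51 to 64 mm up the slope and 29 mm off the middle. Crosswise vials roll by themselves under it to the stop; anything thicker is held at this edge
- chute_front (a point): Where the centre of the foremost vial is when it lies against the end stop
- stray1: Squat white bottle, green cap: a cylinder 42 mm in diameter, 38 mm long, 60 g; origin at its centre, y along its axis (cap at +y). At the start it lies crosswise in the chute against the gate's uphill edge, vial1 touching it from behind. Its flat ends stand above the low guides and nothing is over it: gripped by the ends it comes straight up. It can roll
- stray2: The same kind of bottle as stray1, lying crosswise in the chute behind vial2; once stray1 is out it rolls down to the gate and jams there in its turn
- vial1: Amber vial with a white cap: a cylinder 21 mm in diameter, 38 mm long, 25 g; origin at its centre, y along its axis (cap at +y). First behind stray1. Can be gripped by its flat ends from above, in the chute with the fingertips at the height of its centre to clear the guides. Rolls easily
- vial2: Amber vial with a white cap: a cylinder 21 mm in diameter, 38 mm long, 25 g; origin at its centre, y along its axis (cap at +y). Lies crosswise behind vial1 in the chute. Can be gripped by its flat ends from above, in the chute with the fingertips at the height of its centre to clear the guides. Rolls easily
- vial3: Amber vial with a white cap: a cylinder 21 mm in diameter, 38 mm long, 25 g; origin at its centre, y along its axis (cap at +y). Lies crosswise behind stray2, last in the chute; may be absent. Can be gripped by its flat ends from above, in the chute with the fingertips at the height of its centre to clear the guides. Rolls easily
- vial4: Amber vial with a white cap: a cylinder 21 mm in diameter, 38 mm long, 25 g; origin at its centre, y along its axis (cap at +y). Has rolled off and lies on the worktop in front to the right; may be absent. Can be gripped by its flat ends from above, in the chute with the fingertips at the height of its centre to clear the guides. Rolls easily
- jar: Round blue dry-storage jar, fixed: outer diameter 132 mm, bore 124 mm, rim 46 mm above the worktop, white inner floor at 8 mm. Origin: centre of its underside, z up. Floor ribs 4 mm high along the jar's y, at x = -46, -23, 0, 23 and 46 mm, make four grooves (x = -34.5, -11.5, 11.5, 34.5 mm), one vial each, its axis along the jar's y
- jar_notch (a point): Middle of the one notch in the jar's rim, in the jar's -x direction, 64 mm from its axis, 20 mm wide, 9.5 mm deep from the rim; a yellow mark stands below it on the outside
- lid: Round grey lid of the jar, diameter 136 mm, loose, 200 g. Origin: centre of its underside, z up. Plug 119 mm in diameter, 12 mm deep, lower edge chamfered 4 mm, enters the jar's bore; flange above it, top at 17 mm. With the key on top of the rim the lid is 8 mm too high (origin 42 mm above the jar's); with the key in the notch the flange lies on the rim (origin 34 mm above the jar's)
- lid_key (a point): Middle of the lid's one key, which stands out of the plug under the flange in the lid's -x direction, 64 mm from the lid's axis; 14 mm wide, from 4 to 12 mm above the lid's underside; a yellow line on the lid's top points to it
- lid_grip (a point): Centre of the lid's black bar grip, 56 mm long (along the lid's x), 14 mm wide (y), from 17 to 39 mm above the lid's underside
- returns_tray: Red returns tray, fixed, open above, 108 (x) by 116 (y) by 26 mm high with walls and floor 4 mm thick; a rib along y in its middle, top 9 mm above its underside, makes two troughs, one bottle each (x = -25 and 25 mm, bottle's axis along y); origin at the centre of its underside
Things that resemble listed ones, but are neither listed nor needed, are in the scene too. Leave any purple look-alike of the vial3 alone.

How it is judged:
By the outcome, as a careful person would: the job done as asked, in the order asked, and still so for the second after the job is handed in, with the robot touching nothing.
Of vial3, vial4 only 1 to 2 are there at a start; the rules pass over those that are not, and their reading is None.
At some moment in a run one of lid may be knocked a few centimetres aside while the robot is not near it.
Once in a run the grip may slacken for a moment while it holds something.
It also fails if it takes over 192 s, if anything falls off the work surface, if the arm or the gripper's body presses on something with over 40 N, if the wrist force passes 120 N, or if a joint passes its speed limit or range.

## Working session

There is one attempt and no reset: what is moved stays moved. The work goes in short steps, Python scripts to look and compute and a tool call to move; the robot and the scene stay as the last step left them, time stands still between calls to the robot, and variables do not carry over. Pictures are saved under pics/ and viewed, at most 14 in all, crops included, and the job is handed in when it is done.

Besides the shell and the picture viewer there is one more tool, called after ">>>" as name(argument=value, ...) on one line, values as JSON. arm_command: Moves the arm, as the interface text tells. Shift numbers are shares of 0.25 m and turn numbers shares of 180 degrees, none past 1 either way. Its arguments: {"type":"object","properties":{"rows":{"type":"array","items":{"type":"array"}},"grip":{"type":"number"}},"required":["rows"]}

```bash
mkdir -p pics; ls
cat > h.py <<'E'
import numpy as np, cv2
from bench import arm
from scipy.spatial.transform import Rotation as R
def look(n): return arm.get_image(n)
def w(n,u,v,d):
    c=arm.camera_info(n); p=np.array([(u-c['cx'])/c['fx']*d,(v-c['cy'])/c['fy']*d,d,1.]); return (np.array(c['extrinsics'])@p)[:3]
def cloud(n,dep):
    c=arm.camera_info(n); v,u=np.indices(dep.shape); P=np.stack([(u-c['cx'])/c['fx']*dep,(v-c['cy'])/c['fy']*dep,dep,np.ones_like(dep)],-1)
    return (P@np.array(c['extrinsics']).T)[...,:3]
def planez(n,u,v,z):
    a=w(n,u,v,100.);b=w(n,u,v,1000.);t=(z-a[2])/(b[2]-a[2]);return a+t*(b-a)
def st():
    s=arm.read_state();print('t',round(s['clock'],2),'pos',np.round(s['position'],1),'q',np.round(s['ee_rot'],4),'F',np.round(s['contact_force'],1),'w',round(s['gripper_width'],1),'gf',np.round(s['grasp_force'],1));return s
def goto(p,yaw=None):
    """shift/turn in tool fractions to world TCP p, with tool y axis at yaw (deg), tool down"""
    s=arm.read_state();r=R.from_quat(s['ee_rot']);d=r.inv().apply(np.array(p)-s['position'])/250
    o=[0,0,0]
    if yaw is not None:
        best=None
        for k in (0,180):
            a=np.radians(yaw+k);y=np.array([np.cos(a),np.sin(a),0]);z=np.array([0,0,-1.]);x=np.cross(y,z)
            q=(r.inv()*R.from_matrix(np.stack([x,y,z],1))).as_rotvec()/np.pi
            if best is None or np.linalg.norm(q)<np.linalg.norm(best):best=q
        o=best
    print('shift',np.round(d,3),'turn',np.round(o,4));return d,o
E
python3 - <<'E'
from h import *
s=st();print(R.from_quat(s['ee_rot']).as_matrix().round(3))
for n in('top','side'):
    im,d=look(n);cv2.imwrite(f'pics/{n}0.png',im);np.save(f'{n}0.npy',d)
    print(n,np.round(arm.camera_info(n)['extrinsics'],2).tolist())
    for q in ('stray1','vial1','jar','jar_notch','lid','lid_key','lid_grip','returns_tray','chute','chute_gate'):
        L=arm.spot_in(n,q)
        print(q,[(np.round(e['position']).tolist(),round(e['score'],2),w(n,*e['position'],d[int(e['position'][1]),int(e['position'][0])]).round().tolist()) for e in L[:6]])
st()
E
```

```text
pics
t 0.0 pos [216.3 585.7 205.7] q [ 9.844e-01 -1.761e-01 -1.000e-04  1.100e-03] F [-0.5  0.6  0.2] w 85.4 gf 0.0
[[ 0.938 -0.347 -0.001]
 [-0.347 -0.938 -0.002]
 [ 0.     0.002 -1.   ]]
top [[-0.0, -0.99, 0.16, 361.89], [-1.0, 0.0, -0.01, 14.27], [0.01, -0.16, -0.99, 1173.65], [0.0, 0.0, 0.0, 1.0]]
stray1 [([257.0, 168.0], 0.8, [630.0, 49.0, 104.0]), ([166.0, 220.0], 0.66, [531.0, 260.0, 5.0]), ([257.0, 205.0], 0.62, [553.0, 48.0, 86.0])]
vial1 [([253.0, 182.0], 0.72, [606.0, 57.0, 78.0]), ([395.0, 276.0], 0.59, [400.0, -259.0, 22.0]), ([252.0, 195.0], 0.48, [578.0, 60.0, 69.0]), ([256.0, 151.0], 0.46, [672.0, 50.0, 86.0])]
jar [([393.0, 204.0], 0.7, [566.0, -265.0, 6.0])]
jar_notch [([392.0, 205.0], 0.71, [563.0, -260.0, 14.0])]
lid [([321.0, 192.0], 0.57, [594.0, -98.0, 16.0])]
lid_key [([328.0, 193.0], 0.56, [588.0, -111.0, 37.0])]
lid_grip [([325.0, 194.0], 0.68, [584.0, -105.0, 39.0])]
returns_tray [([165.0, 222.0], 0.88, [526.0, 262.0, 7.0])]
chute [([258.0, 216.0], 0.86, [532.0, 47.0, 66.0]), ([256.0, 194.0], 0.51, [579.0, 52.0, 76.0])]
chute_gate [([259.0, 216.0], 0.68, [5
[... 445 characters left out ...]
39, [588.0, 43.0, 73.0])]
jar [([321.0, 312.0], 0.85, [572.0, -254.0, 9.0]), ([287.0, 200.0], 0.64, [548.0, 43.0, 86.0])]
jar_notch [([318.0, 312.0], 0.93, [565.0, -254.0, 11.0]), ([270.0, 164.0], 0.21, [540.0, 281.0, 3.0])]
lid [([315.0, 258.0], 0.75, [591.0, -114.0, 27.0])]
lid_key [([317.0, 262.0], 0.92, [595.0, -120.0, 17.0])]
lid_grip [([314.0, 260.0], 0.63, [589.0, -111.0, 17.0])]
returns_tray [([268.0, 164.0], 0.62, [533.0, 278.0, 3.0])]
chute [([294.0, 214.0], 0.97, [566.0, 26.0, 45.0])]
chute_gate [([296.0, 214.0], 0.72, [568.0, 21.0, 49.0]), ([285.0, 201.0], 0.5, [544.0, 45.0, 82.0])]
t 1.1 pos [216.5 586.3 206.8] q [ 0.9844 -0.176   0.     -0.    ] F [ 0.4 -0.   0.5] w 85.6 gf 0.0
```

View pics/top0.png

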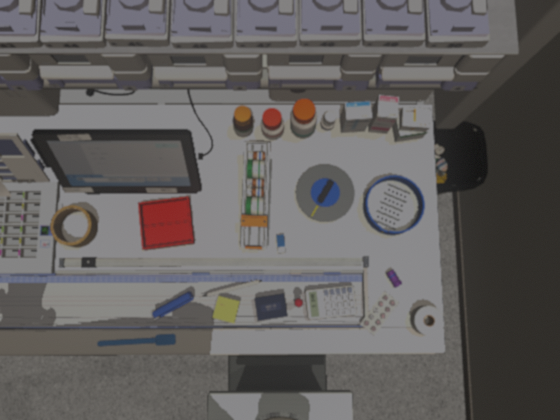

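View pics/side0.png

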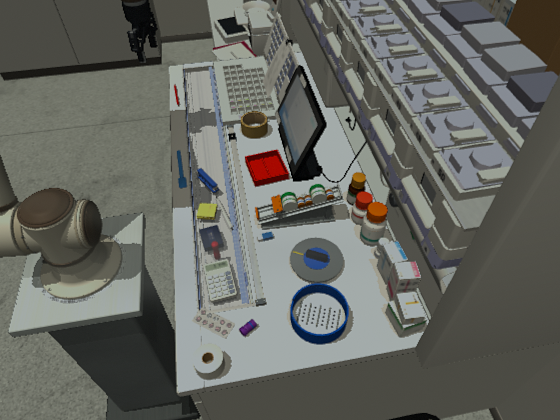

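The top picture shows the chute at column 255 (rows 140–250), stray1 about (254,205), stray2 about (257,168), jar (393,205), lid (325,192) and tray (166,222). A purple look-alike lies at (393,278). Next, close crops.

Run:
```python
from h import *
a=cv2.imread('pics/top0.png');b=cv2.imread('pics/side0.png')
A=cv2.resize(a[130:260,215:300],None,fx=4.5,fy=4.5,interpolation=cv2.INTER_CUBIC)
B=cv2.resize(a[145:300,290:430],None,fx=2.9,fy=2.9,interpolation=cv2.INTER_CUBIC)
C=cv2.resize(b[175:235,245:355],None,fx=3.6,fy=3.6,interpolation=cv2.INTER_CUBIC)
o=np.zeros((600,800,3),np.uint8);o[:585,:382]=A[:585,:382];o[:330,390:796]=B[:330,:406];o[350:566,390:786]=C[:216,:396]
o=cv2.convertScaleAbs(o,alpha=1.5);cv2.imwrite('pics/crop1.png',o)
print(arm.camera_info('top')['fx'],arm.camera_info('side')['fx'])
d=np.load('top0.npy');P=cloud('top',d)
# chute profile along column strip
for r in range(138,256,3):
    print(r,[P[r,c].round().astype(int).tolist() for c in (246,256,266)], a[r,256].tolist())
```

```text
510.57556840887463 430.2618722172028
138 [[729, 78, -1], [730, 54, -3], [729, 30, 2]] [124, 133, 137]
141 [[693, 73, 94], [722, 54, -1], [721, 30, 1]] [95, 100, 104]
144 [[689, 73, 85], [692, 52, 74], [690, 29, 82]] [129, 129, 129]
147 [[682, 73, 84], [685, 52, 75], [682, 29, 86]] [139, 137, 138]
150 [[676, 73, 82], [678, 52, 75], [675, 29, 87]] [122, 121, 123]
153 [[669, 73, 83], [667, 51, 91], [670, 29, 80]] [69, 84, 110]
156 [[663, 73, 78], [660, 51, 90], [662, 29, 82]] [77, 93, 120]
159 [[656, 73, 80], [655, 51, 83], [657, 29, 75]] [77, 88, 99]
162 [[650, 73, 77], [643, 51, 103], [650, 29, 75]] [120, 131, 135]
165 [[644, 74, 74], [636, 50, 105], [644, 29, 75]] [139, 138, 139]
168 [[638, 74, 72], [629, 50, 107], [637, 29, 73]] [139, 137, 139]
171 [[631, 74, 71], [623, 50, 103], [631, 29, 70]] [137, 137, 138]
174 [[625, 74, 68], [616, 50, 104], [624, 29, 73]] [127, 137, 139]
177 [[617, 74, 71], [613, 51, 92], [618, 29, 69]] [92, 102, 107]
180 [[612, 74, 63], [609, 51, 78], [613, 30, 60]] [102, 111, 122]
183 [[605, 74, 64], [603, 51, 75], [607, 30, 57]] [112, 119, 133]
186 [[599, 74
[... 850 characters left out ...]
 67], [511, 51, 65], [511, 29, 66]] [60, 99, 140]
228 [[509, 75, 34], [508, 52, 34], [508, 30, 34]] [142, 139, 139]
231 [[501, 75, 37], [502, 52, 33], [502, 30, 31]] [140, 138, 140]
234 [[496, 75, 28], [495, 52, 33], [495, 30, 32]] [138, 137, 137]
237 [[488, 75, 33], [489, 52, 31], [488, 30, 32]] [137, 136, 137]
240 [[482, 75, 30], [482, 52, 31], [482, 30, 28]] [137, 136, 138]
243 [[475, 75, 27], [475, 52, 33], [475, 30, 26]] [136, 135, 135]
246 [[467, 74, 41], [468, 52, 35], [469, 30, 27]] [59, 76, 104]
249 [[465, 77, -3], [464, 53, 3], [464, 30, 1]] [101, 116, 133]
252 [[457, 76, 5], [457, 53, 1], [457, 30, 0]] [130, 136, 138]
255 [[450, 76, 1], [450, 53, 2], [451, 30, -3]] [139, 137, 137]
```

View pics/crop1.png

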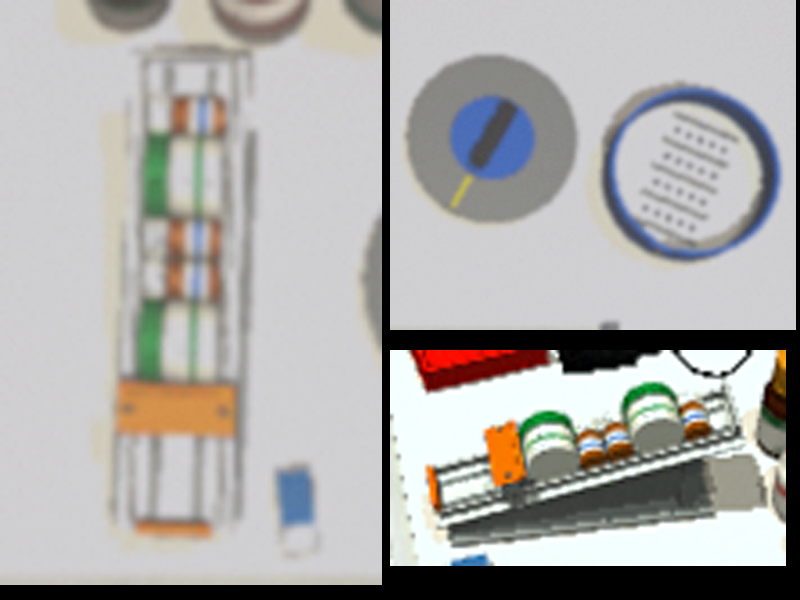

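The crop shows amber vial1 and vial2 between the strays, and amber vial3 above stray2 at (257,155). There is no amber vial on the worktop. The look-alikes are the purple one at (393,278), the blue/white block at (281,243) and the amber bottles at the back at (243,119). I choose the white, green-capped bottle at the gate, at (255,205). Next I measure the tray, jar and lid.

Run:
```python
from h import *
a=cv2.imread('pics/top0.png');d=np.load('top0.npy');P=cloud('top',d);hsv=cv2.cvtColor(a,cv2.COLOR_BGR2HSV)
def sub(m,r): k=np.zeros_like(m);k[r[0]:r[1],r[2]:r[3]]=m[r[0]:r[1],r[2]:r[3]];return k
red=sub(((hsv[...,0]<8)|(hsv[...,0]>172))&(hsv[...,1]>150),(190,260,130,205)).astype(np.uint8)
c=max(cv2.findContours(red,0,1)[0],key=cv2.contourArea)[:,0]
# outer outline at rim z=26
pw=np.array([planez('top',u,v,26)[:2] for u,v in c],np.float32);print('tray',cv2.minAreaRect(pw))
g=P[190:260,130:205];k=red[190:260,130:205]>0;print('tray z pct',np.percentile(g[k][:,2],[5,50,95]))
blue=sub((hsv[...,0]>95)&(hsv[...,0]<130)&(hsv[...,1]>120),(160,250,350,430)).astype(np.uint8)
c=max(cv2.findContours(blue,0,1)[0],key=cv2.contourArea)[:,0]
m=blue>0;m&=(P[...,2]>38)&(P[...,2]<56);q=P[m][:,:2];
def fit(q):
    A=np.c_[2*q,np.ones(len(q))];x=np.linalg.lstsq(A,(q**2).sum(1),rcond=None)[0];return x[:2],np.sqrt(x[2]+x[:2]@x[:2])
print('jar rim pts',len(q),fit(q))
# outer outline on rim plane
m2=sub((P[...,2]>9)&(P[...,2]<26),(150,235,285,360)).astype(np.uint8);m2=cv2.morphologyEx(m2,cv2.MORPH_OPEN,np.ones((3,3)))
c=cv2.convexHull(max(cv2.findContours(m2,0,1)[0],key=cv2.contourArea))[:,0]
print('lid',fit(np.array([planez('top',u,v,17)[:2] for u,v in c])))
dk=sub((hsv[...,2]<75),(170,215,305,345));v,u=np.where(dk&(P[...,2]>25));pts=np.array([planez('top',x,y,39)[:2] for x,y in zip(u,v)],np.float32);print('grip',len(pts),cv2.minAreaRect(pts))
for n in('top','side'):
    im=cv2.imread(f'pics/{n}0.png');h=cv2.cvtColor(im,cv2.COLOR_BGR2HSV);y=(h[...,0]>20)&(h[...,0]<35)&(h[...,1]>110)
    v,u=np.where(sub(y,(150,250,290,430) if n=='top' else (225,360,270,360)));print(n,list(zip(u,v)))
    Q=cloud(n,np.load(f'{n}0.npy'));print(Q[v,u].round().astype(int).tolist()[:40])
T=cv2.resize(a[190:260,130:205],None,fx=5,fy=5,interpolation=cv2.INTER_CUBIC);J=cv2.resize(cv2.imread('pics/side0.png')[230:350,270:370],None,fx=4,fy=4,interpolation=cv2.INTER_CUBIC)
o=np.zeros((500,790,3),np.uint8);o[:350,:375]=T;o[:480,385:785]=J;cv2.imwrite('pics/crop2.png',o)
```

```text
tray ((523.2568359375, 255.66163635253906), (105.21497344970703, 109.78195190429688), 7.647756099700928)
tray z pct [ 1.27034706  5.30046514 26.49512589]
jar rim pts 121 (array([ 560.56336547, -258.51960497]), np.float64(63.738758706203235))
lid (array([ 593.18968455, -105.35867885]), np.float64(67.763642525))
grip 136 ((592.4933471679688, -104.50929260253906), (12.806440353393555, 56.91769790649414), 58.71165084838867)
top [(np.int64(316), np.int64(206)), (np.int64(317), np.int64(206)), (np.int64(316), np.int64(207)), (np.int64(317), np.int64(207)), (np.int64(315), np.int64(208)), (np.int64(316), np.int64(208)), (np.int64(315), np.int64(209)), (np.int64(314), np.int64(210)), (np.int64(315), np.int64(210)), (np.int64(313), np.int64(211)), (np.int64(314), np.int64(211)), (np.int64(313), np.int64(212)), (np.int64(314), np.int64(212)), (np.int64(312), np.int64(213)), (np.int64(313), np.int64(213)), (np.int64(312), np.int64(214))]
[[561, -85, 19], [562, -87, 16], [559, -85, 20], [558, -87, 20], [556, -82, 19], [556, -85, 19], [554, -82, 18], [551, -80, 21], [552, -82, 19], [549, -77, 22], [549, -80, 19], [547, -78, 19], [547, -80, 20], [545, -75, 19], [544, -77, 24], [543, -75, 18]]
side [(np.int64(293), np.int64(251)), (np.int64(294), np.int64(251)), (np.int64(293), np.int64(252)), (np.int64(294), np.int64(252)), (np.int64(295), np.int64(252)), (np.int64(296), np.int64(252)), (np.int64(297), np.int64(252)), (np.int64(297), np.int64(253)), (np.int64(298), np.int64(253)), (np.int64(299), np.int64(253)), (np.int64(300), np.int64(253)), (np.int64(301), np.int64(253)), (np.int64(300), np.int64(254)), (np.int64(301), np.int64(254)), (np.int64(302), np.int64(254))]
[[541, -77, 21], [544, -76, 19], [541, -77, 17], [543, -79, 19], [546, -79, 18], [548, -79, 18], [551, -79, 17], [550, -83, 19], [553, -81, 15], [555, -84, 18], [558, -83, 17], [561, -82, 14], [557, -88, 19], [559, -88, 18], [563, -87, 15]]
```

View pics/crop2.png

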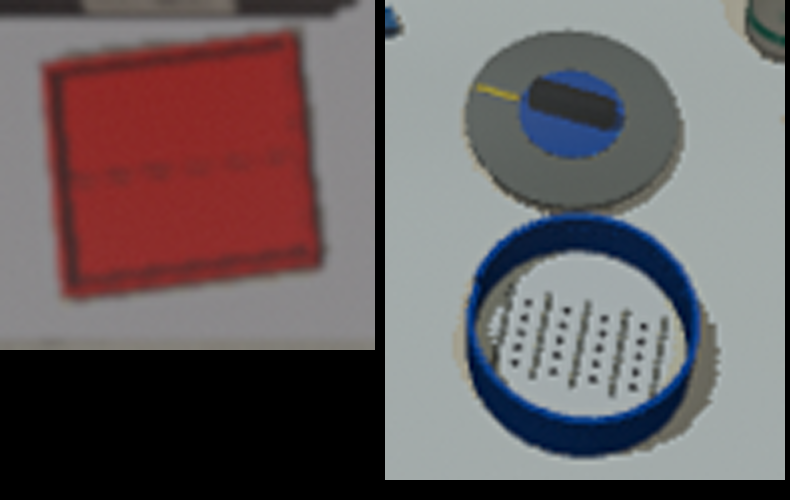

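The tray's rib runs along world y, so the troughs are near and far, with yaw about +7.5°. The lid's yellow line points to 149°. The jar's notch isn't clear by eye, so I sample the rim heights and rib directions, and compute the stray1 approach.

Run:
```python
from h import *
for n in('top','side'):
    a=cv2.imread(f'pics/{n}0.png');D=np.load(f'{n}0.npy');P=cloud(n,D);J=np.array([560.5,-258.5])
    c=arm.camera_info(n);E=np.linalg.inv(np.array(c['extrinsics']))
    out=[]
    for t in range(0,360,10):
        p=E@np.array([J[0]+64*np.cos(np.radians(t)),J[1]+64*np.sin(np.radians(t)),45,1]);u=p[0]/p[2]*c['fx']+c['cx'];v=p[1]/p[2]*c['fy']+c['cy']
        u,v=int(round(u)),int(round(v));out.append((t,int(P[v-1:v+2,u-1:u+2,2].max()),a[v,u].tolist()))
    print(n,out)
    # ribs: project onto floor plane grid, find best direction
    g=cv2.cvtColor(a,cv2.COLOR_BGR2GRAY).astype(np.float32)
    xs,ys=np.meshgrid(np.linspace(-45,45,181),np.linspace(-45,45,181));best=[]
    for t in np.arange(0,180,1.):
        th=np.radians(t);X=J[0]+xs*np.cos(th)-ys*np.sin(th);Y=J[1]+xs*np.sin(th)+ys*np.cos(th)
        q=np.stack([X,Y,np.full_like(X,11),np.ones_like(X)],-1)@E.T
        im=cv2.remap(g,(q[...,0]/q[...,2]*c['fx']+c['cx']).astype(np.float32),(q[...,1]/q[...,2]*c['fy']+c['cy']).astype(np.float32),1)
        im[xs**2+ys**2>45**2]=np.nan;pr=np.nanmean(im,0);best.append((np.nanvar(pr),t,pr))
    b=max(best,key=lambda z:z[0]);print('jar x dir (mod180)',b[1]);pr=b[2];i=[k for k in range(5,176) if pr[k]==pr[k-5:k+6].min()];print('rib offsets',[float(xs[0,k]) for k in i])
st();goto([557,53,180],87)
```

```text
top [(0, 51, [106, 69, 54]), (10, 50, [102, 66, 50]), (20, 49, [109, 73, 59]), (30, 1173, [111, 72, 57]), (40, 48, [110, 75, 62]), (50, 49, [113, 79, 66]), (60, 47, [108, 72, 58]), (70, 49, [109, 72, 56]), (80, 47, [102, 66, 50]), (90, 49, [110, 72, 55]), (100, 48, [84, 58, 47]), (110, 50, [94, 61, 47]), (120, 47, [95, 63, 51]), (130, 50, [93, 62, 50]), (140, 47, [94, 62, 50]), (150, 37, [108, 70, 54]), (160, 39, [106, 68, 52]), (170, 50, [98, 63, 48]), (180, 52, [110, 73, 56]), (190, 52, [107, 72, 58]), (200, 49, [127, 100, 90]), (210, 49, [102, 70, 56]), (220, 50, [116, 84, 73]), (230, 49, [113, 77, 61]), (240, 49, [97, 63, 47]), (250, 47, [100, 63, 48]), (260, 46, [87, 56, 44]), (270, 48, [78, 52, 42]), (280, 47, [97, 61, 46]), (290, 51, [86, 56, 44]), (300, 51, [90, 57, 45]), (310, 49, [91, 60, 46]), (320, 51, [80, 55, 46]), (330, 47, [87, 57, 46]), (340, 50, [98, 63, 49]), (350, 50, [91, 59, 48])]
jar x dir (mod180) 156.0
rib offsets [-36.5, -25.0, -13.0, -1.5, 10.0, 21.5, 33.5]
side [(0, 46, [81, 36, 4]), (10, 48, [101, 44, 3]), (20, 48, [102, 44, 1]), (30, 49, [132, 62, 15]), 
[... 380 characters left out ...]
[106, 82, 70]), (190, 45, [60, 23, 0]), (200, 48, [106, 48, 5]), (210, 47, [135, 70, 25]), (220, 47, [103, 46, 5]), (230, 48, [149, 98, 69]), (240, 47, [134, 62, 13]), (250, 47, [127, 55, 0]), (260, 47, [143, 82, 39]), (270, 47, [167, 161, 154]), (280, 48, [169, 163, 155]), (290, 44, [164, 151, 141]), (300, 45, [167, 158, 148]), (310, 45, [146, 151, 147]), (320, 48, [146, 146, 140]), (330, 46, [93, 80, 71]), (340, 46, [83, 37, 5]), (350, 47, [81, 36, 3])]
jar x dir (mod180) 156.0
rib offsets [-38.0, -26.5, -15.0, -3.5, 8.0, 19.5, 31.0, 42.5]
t 1.1 pos [216.5 586.3 206.8] q [ 0.9844 -0.176   0.     -0.    ] F [ 0.4 -0.   0.5] w 85.6 gf 0.0
shift [2.017 1.529 0.107] turn [-0.    -0.    -0.096]
```

>>> arm_command(rows=[[[0.8,0.6,0],[0,0,0]],[[0.8,0.6,0],[0,0,0]],[[0.8,0.6,0],[0,0,0]],[[0.8,0.6,0],[0,0,0]],[[0.8,0.6,0],[0,0,0]]], grip=1)

```text
clock: 1.6
position: [352.9, 374.6, 207.1]
ee_rot: [0.984, -0.176, 0.0, -0.0]
contact_force: [1.5, 0.4, 0.2]
gripper_width: 85.1
grasp_force: 0.0
```

>>> arm_command(rows=[[[0.8,0.6,0],[0,0,0]],[[0.8,0.6,0],[0,0,0]],[[0.8,0.6,0],[0,0,0]],[[0.8,0.6,0],[0,0,0]],[[0.8,0.6,0],[0,0,0]]])

```text
clock: 2.1
position: [488.6, 164.5, 207.3]
ee_rot: [0.984, -0.176, 0.0, -0.0]
contact_force: [0.7, 1.0, 0.3]
gripper_width: 85.2
grasp_force: 0.0
```

>>> arm_command(rows=[[[0.417,0.329,0.107],[0,0,-0.048]],[[0.417,0.329,0.107],[0,0,-0.096]],[[0.417,0.329,0.107],[0,0,-0.096]],[[0.417,0.329,0.107],[0,0,-0.096]],[[0.417,0.329,0.107],[0,0,-0.096]]])

```text
clock: 2.6
position: [557.2, 51.9, 179.5]
ee_rot: [1.0, -0.027, -0.0, 0.0]
contact_force: [0.0, 0.6, -0.1]
gripper_width: 85.4
grasp_force: 0.0
```

Run:
```python
from h import *
st();goto([557,53,180],87);goto([557,53,60],87)
```

```text
t 2.6 pos [557.2  51.9 179.5] q [ 9.996e-01 -2.740e-02 -5.000e-04  2.000e-04] F [ 0.   0.6 -0.1] w 85.4 gf 0.0
shift [-0.001 -0.004 -0.002] turn [ 0.0001  0.0003 -0.0008]
shift [-0.001 -0.005  0.478] turn [ 0.0001  0.0003 -0.0008]
```

>>> arm_command(rows=[[[0,-0.004,0.15],[0,0,0]],[[0,-0.004,0.3],[0,0,0]],[[0,-0.004,0.42],[0,0,0]],[[0,-0.004,0.476],[0,0,0]],[[0,-0.004,0.476],[0,0,0]]])

```text
clock: 3.1
position: [555.3, 54.9, 59.3]
ee_rot: [1.0, -0.025, -0.002, 0.001]
contact_force: [-0.7, -0.9, -0.2]
gripper_width: 85.3
grasp_force: 0.0
```

>>> arm_command(rows=[[[0,0,0],[0,0,0]],[[0,0,0],[0,0,0]],[[0,0,0],[0,0,0]],[[0,0,0],[0,0,0]],[[0,0,0],[0,0,0]]], grip=0)

```text
clock: 3.6
position: [559.1, 54.4, 63.6]
ee_rot: [1.0, -0.026, 0.002, -0.0]
contact_force: [-0.2, -0.4, 7.1]
gripper_width: 12.4
grasp_force: 3.3
```

>>> arm_command(rows=[[[0,0,0],[0,0,0]],[[0,0,0],[0,0,0]],[[0,0,0],[0,0,0]],[[0,0,0],[0,0,0]],[[0,0,0],[0,0,0]]])

```text
clock: 4.1
position: [559.0, 54.3, 63.3]
ee_rot: [1.0, -0.026, 0.002, -0.0]
contact_force: [-0.1, -0.4, 6.1]
gripper_width: 0.0
grasp_force: 3.0
```

Run:
```python
from h import *
st();im,d=look('side');im2,_=look('top')
C=cv2.resize(im[150:240,230:370],None,fx=3.4,fy=3.4,interpolation=cv2.INTER_CUBIC)
A=cv2.resize(im2[130:260,215:300],None,fx=3.6,fy=3.6,interpolation=cv2.INTER_CUBIC)
o=np.zeros((470,800,3),np.uint8);o[:306,:476]=C;o[:468,486:792]=A[:468,:306];o=cv2.convertScaleAbs(o,alpha=1.3);cv2.imwrite('pics/c3.png',o)
```

```text
t 4.1 pos [559.   54.3  63.3] q [ 9.997e-01 -2.570e-02  2.300e-03 -5.000e-04] F [-0.1 -0.4  6.1] w 0.0 gf 3.0
```

View pics/c3.png

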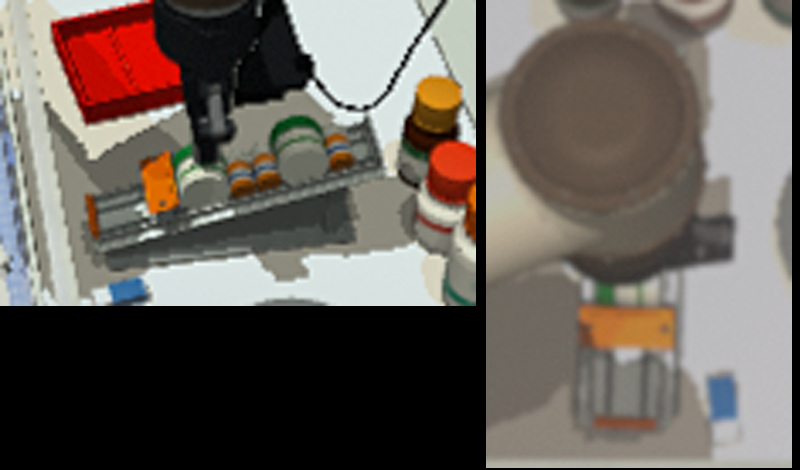

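Run:
```python
from h import *
im,d=look('side');P=cloud('side',d);c=arm.camera_info('side');E=np.linalg.inv(c['extrinsics'])
for p in([559,54,63],[559,54,88],[556,53,67],[556,34,67],[556,34,88]):
    q=E@np.array([*p,1]);print(p,(q[:2]/q[2]*c['fx']+[c['cx'],c['cy']]).round(1))
for v in range(178,222,2): print(v,[(u,*P[v,u].round().astype(int).tolist(),im[v,u].tolist()) for u in (284,288,292,296,300)])
```

```text
[559, 54, 63] [290.  202.3]
[559, 54, 88] [290.1 196. ]
[556, 53, 67] [289.  201.7]
[556, 34, 67] [290.4 206.9]
[556, 34, 88] [290.5 201.5]
178 [(284, 542, 49, 163, [11, 7, 9]), (288, 546, 19, 191, [12, 12, 11]), (292, 555, 15, 193, [67, 67, 65]), (296, 565, 13, 193, [8, 6, 4]), (300, 617, 190, 13, [3, 2, 0])]
180 [(284, 542, 47, 158, [49, 50, 56]), (288, 547, 23, 180, [6, 6, 6]), (292, 555, 10, 191, [78, 79, 77]), (296, 570, 37, 162, [4, 4, 2]), (300, 617, 189, 5, [13, 13, 11])]
182 [(284, 569, 199, -4, [71, 79, 81]), (288, 550, 39, 157, [11, 11, 9]), (292, 554, 6, 188, [79, 81, 78]), (296, 570, 35, 157, [3, 3, 0]), (300, 617, 187, -1, [100, 111, 113])]
184 [(284, 568, 189, -2, [92, 102, 103]), (288, 550, 35, 154, [16, 17, 16]), (292, 553, 4, 184, [76, 78, 76]), (296, 565, 11, 175, [42, 43, 42]), (300, 615, 179, -1, [97, 108, 109])]
186 [(284, 566, 179, -1, [98, 109, 110]), (288, 550, 38, 144, [24, 23, 21]), (292, 552, -1, 182, [60, 61, 60]), (296, 562, -1, 180, [31, 30, 27]), (300, 613, 169, 0, [99, 109, 110])]
188 [(284, 564, 168, 3, [97, 108, 109]), (288, 546, 16, 159, [22, 20, 1
[... 2236 characters left out ...]
98])]
214 [(284, 537, 28, 48, [46, 50, 48]), (288, 549, 30, 45, [128, 136, 130]), (292, 559, 27, 45, [169, 169, 161]), (296, 569, 24, 46, [50, 54, 51]), (300, 588, 53, 9, [39, 41, 37])]
216 [(284, 537, 28, 40, [69, 74, 70]), (288, 548, 24, 43, [64, 69, 66]), (292, 564, 50, 9, [38, 40, 38]), (296, 575, 50, 7, [41, 44, 41]), (300, 587, 50, 4, [41, 42, 40])]
218 [(284, 541, 48, 8, [41, 43, 40]), (288, 551, 44, 11, [43, 45, 42]), (292, 562, 42, 10, [41, 44, 41]), (296, 573, 40, 10, [42, 43, 41]), (300, 585, 40, 8, [40, 42, 40])]
220 [(284, 540, 41, 8, [43, 45, 42]), (288, 551, 41, 5, [42, 45, 42]), (292, 561, 36, 8, [41, 44, 42]), (296, 572, 34, 8, [49, 51, 48]), (300, 583, 33, 8, [59, 62, 59])]
```

>>> arm_command(rows=[[[0,0,-0.1],[0,0,0]],[[0,0,-0.2],[0,0,0]],[[0,0,-0.28],[0,0,0]],[[0,0,-0.28],[0,0,0]],[[0,0,-0.28],[0,0,0]]])

```text
clock: 4.75
position: [557.0, 54.1, 131.3]
ee_rot: [1.0, -0.026, 0.0, -0.0]
contact_force: [-1.7, -0.3, -0.4]
gripper_width: 0.1
grasp_force: 0.0
```

Run:
```python
from h import *
s=st();print(arm.tcp_to_grasp)
im,d=look('side');P=cloud('side',d);c=arm.camera_info('side');E=np.linalg.inv(c['extrinsics'])
p=s['position'];q=E@np.array([*p,1]);u,v=(q[:2]/q[2]*c['fx']+[c['cx'],c['cy']]);print('tcp px',u,v)
C=cv2.resize(im[130:230,240:350],None,fx=5,fy=5,interpolation=cv2.INTER_CUBIC);cv2.circle(C,(int((u-240)*5),int((v-130)*5)),4,(255,0,255),-1)
cv2.imwrite('pics/c4.png',cv2.convertScaleAbs(C,alpha=1.4))
for vv in range(int(v)-24,int(v)+6,2): print(vv,[tuple(P[vv,uu].round().astype(int).tolist()) for uu in range(int(u)-6,int(u)+8,3)])
```

```text
t 4.75 pos [557.   54.1 131.3] q [ 9.997e-01 -2.630e-02  4.000e-04 -4.000e-04] F [-1.7 -0.3 -0.4] w 0.1 gf 0.0
18.700000000000003
tcp px 289.40183156831336 184.58106844470475
160 [(584, 294, -1), (546, 42, 229), (548, 18, 250), (554, 10, 256), (564, 21, 244)]
162 [(578, 257, 25), (545, 39, 226), (552, 36, 227), (552, 2, 257), (567, 36, 224)]
164 [(576, 251, 22), (545, 38, 220), (552, 36, 221), (552, 0, 253), (559, -1, 252)]
166 [(577, 253, 12), (546, 42, 210), (545, -2, 249), (552, -2, 249), (558, -4, 249)]
168 [(577, 253, 4), (546, 40, 205), (544, -5, 247), (551, -6, 246), (557, -10, 248)]
170 [(575, 244, 3), (546, 40, 198), (543, -8, 243), (550, -8, 242), (557, -9, 242)]
172 [(574, 239, 0), (543, 26, 205), (547, 8, 221), (554, 9, 219), (563, 19, 208)]
174 [(567, 202, 27), (547, 46, 179), (553, 39, 184), (561, 40, 182), (597, 172, 50)]
176 [(567, 203, 19), (547, 46, 172), (553, 39, 178), (561, 40, 175), (598, 174, 41)]
178 [(567, 202, 11), (546, 45, 166), (553, 40, 169), (561, 39, 169), (402, -715, 925)]
180 [(567, 204, 1), (576, 199, 3), (554, 45, 157), (595, 200, -1), (601, 188, 9)]
182 [(567, 202, -6), (575, 197, -2), (583, 188, 4), (593, 193, -3), (602, 191, -2)]
184 [(564, 186, 1), (573, 186, 0), (582, 184, 1), (590, 179, 3), (600, 180, 0)]
186 [(563, 180, 0), (572, 179, -1), (580, 174, 2), (589, 175, -1), (597, 169, 3)]
188 [(561, 172, -1), (570, 168, 1), (580, 172, -5), (588, 166, 0), (597, 167, -3)]
```

View pics/c4.png

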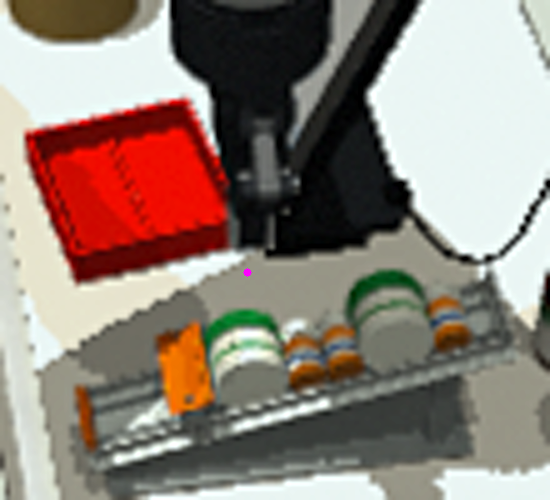

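The picture shows the shut fingertips at about (253,180), 24 mm above the reported TCP. Nothing in the chute was disturbed. I allow for this: tips are about TCP+24 shut and TCP+29 at 38 mm opening.

>>> arm_command(rows=[[[0,0,0],[0,0,0]],[[0,0,0],[0,0,0]],[[0,0,0],[0,0,0]],[[0,0,0],[0,0,0]],[[0,0,0],[0,0,0]]], grip=0.85)

```text
clock: 5.3
position: [557.1, 54.0, 130.9]
ee_rot: [1.0, -0.026, -0.0, 0.0]
contact_force: [-0.1, -0.2, -0.0]
gripper_width: 71.9
grasp_force: 0.0
```

>>> arm_command(rows=[[[-0.004,0.004,0.12],[0,0,0]],[[-0.004,0.004,0.24],[0,0,0]],[[-0.004,0.004,0.34],[0,0,0]],[[-0.004,0.004,0.385],[0,0,0]],[[-0.004,0.004,0.385],[0,0,0]]])

```text
clock: 5.8
position: [555.2, 52.7, 33.4]
ee_rot: [1.0, -0.026, -0.002, 0.001]
contact_force: [-0.6, -0.4, -0.1]
gripper_width: 72.7
grasp_force: 0.0
```

>>> arm_command(rows=[[[0,0,0],[0,0,0]],[[0,0,0],[0,0,0]],[[0,0,0],[0,0,0]],[[0,0,0],[0,0,0]],[[0,0,0],[0,0,0]]], grip=0)

```text
clock: 6.3
position: [557.4, 53.6, 36.6]
ee_rot: [1.0, -0.026, 0.002, -0.001]
contact_force: [-1.9, 0.6, 6.4]
gripper_width: 37.0
grasp_force: 60.3
```

>>> arm_command(rows=[[[0,0,0],[0,0,0]],[[0,0,0],[0,0,0]],[[0,0,0],[0,0,0]],[[0,0,0],[0,0,0]]])

```text
clock: 6.7
position: [557.4, 53.6, 36.6]
ee_rot: [1.0, -0.026, 0.002, -0.001]
contact_force: [-1.3, 1.4, 6.9]
gripper_width: 36.8
grasp_force: 60.3
```

>>> arm_command(rows=[[[0,0,-0.06],[0,0,0]],[[0,0,-0.16],[0,0,0]],[[0,0,-0.28],[0,0,0]],[[0,0,-0.4],[0,0,0]],[[0,0,-0.4],[0,0,0]]])

```text
clock: 7.2
position: [558.9, 53.7, 139.6]
ee_rot: [1.0, -0.026, 0.005, -0.001]
contact_force: [-0.2, -0.5, 0.4]
gripper_width: 37.2
grasp_force: 61.3
```

Run:
```python
from h import *
st();im,d=look('side');cv2.imwrite('pics/s5.png',im)
P=cloud('side',d);print([P[v,289].round().astype(int).tolist() for v in range(170,210,3)])
goto([549,259,135],97.5);goto([549,259,2],97.5)
```

```text
t 7.2 pos [558.9  53.7 139.6] q [ 0.9997 -0.0257  0.0046 -0.0013] F [-0.2 -0.5  0.4] w 37.2 gf 61.3
[[544, -7, 242], [545, -1, 227], [546, 4, 212], [551, 28, 178], [551, 30, 165], [552, 36, 149], [579, 170, -2], [576, 155, 0], [558, 62, 88], [556, 54, 85], [553, 39, 90], [552, 36, 81], [552, 33, 73], [553, 36, 57]]
shift [-0.076 -0.819  0.01 ] turn [-0.0006 -0.0015 -0.0583]
shift [-0.078 -0.818  0.542] turn [-0.0006 -0.0015 -0.0583]
```

Run:
```python
from h import *
P=cloud('top',np.load('top0.npy')).reshape(-1,3)
for y in range(160,340,20):
    m=(abs(P[:,1]-y)<10)&(P[:,2]>40)&(P[:,0]>440)&(P[:,0]<800);q=P[m]
    print(y,[ (lo,int(q[(q[:,2]>lo)][:,0].min()) if (q[:,2]>lo).any() else None) for lo in(40,70,100,150,200)])
goto([549,259,139],97.5);goto([499,252.5,139],97.5)
```

```text
160 [(40, 675), (70, 726), (100, 726), (150, 726), (200, 726)]
180 [(40, 589), (70, 599), (100, 616), (150, 635), (200, 659)]
200 [(40, 589), (70, 601), (100, 614), (150, 632), (200, 658)]
220 [(40, 589), (70, 601), (100, 612), (150, 636), (200, 659)]
240 [(40, 588), (70, 599), (100, 614), (150, 636), (200, 658)]
260 [(40, 588), (70, 599), (100, 612), (150, 634), (200, 658)]
280 [(40, 589), (70, 600), (100, 612), (150, 636), (200, 658)]
300 [(40, 589), (70, 601), (100, 612), (150, 635), (200, 658)]
320 [(40, 589), (70, 599), (100, 612), (150, 636), (200, 658)]
shift [-0.076 -0.819 -0.006] turn [-0.0006 -0.0015 -0.0583]
shift [-0.274 -0.783 -0.007] turn [-0.0006 -0.0015 -0.0583]
```

>>> arm_command(rows=[[[-0.02,-0.2,0],[0,0,-0.015]],[[-0.04,-0.4,0],[0,0,-0.03]],[[-0.06,-0.6,0],[0,0,-0.045]],[[-0.076,-0.78,0],[0,0,-0.058]],[[-0.077,-0.819,0],[0,0,-0.058]]])

```text
clock: 7.75
position: [546.6, 262.4, 133.1]
ee_rot: [0.998, 0.067, -0.001, 0.0]
contact_force: [-0.1, -0.3, 0.0]
gripper_width: 37.1
grasp_force: 61.3
```

>>> arm_command(rows=[[[0,0,0.15],[0,0,0]],[[0,0,0.3],[0,0,0]],[[0,0,0.43],[0,0,0]],[[0,0,0.52],[0,0,0]],[[0,0,0.52],[0,0,0]]])

```text
clock: 8.25
position: [544.2, 255.6, 0.1]
ee_rot: [0.998, 0.064, -0.005, 0.003]
contact_force: [-0.1, -1.0, -1.6]
gripper_width: 36.6
grasp_force: 61.3
```

Run:
```python
from h import *
st();im,d=look('top');P=cloud('top',d)
im2,d2=look('side');C=cv2.resize(im2[120:230,230:350],None,fx=3.3,fy=3.3,interpolation=cv2.INTER_CUBIC);A=cv2.resize(im[190:260,130:205],None,fx=5,fy=5)
o=np.zeros((365,790,3),np.uint8);o[:363,:396]=C[:363,:396];o[:350,405:780]=A;cv2.imwrite('pics/c5.png',cv2.convertScaleAbs(o,alpha=1.4))
goto([549,259,-4],97.5)
```

```text
t 8.25 pos [5.442e+02 2.556e+02 1.000e-01] q [ 0.9979  0.0641 -0.0046  0.0028] F [-0.1 -1.  -1.6] w 36.6 gf 61.3
shift [ 0.007 -0.004  0.034] turn [ 0.0004  0.0004 -0.0004]
```

View pics/c5.png

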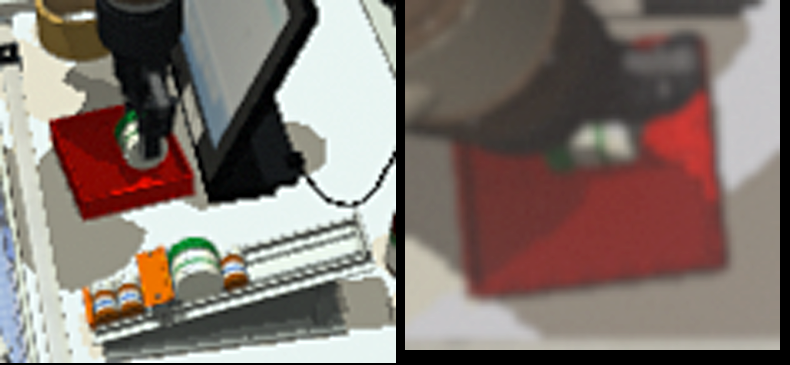

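The side view shows stray1 held over the tray's far trough, stray2 jammed at the gate, vial1 and vial2 at the stop and vial3 behind stray2. I lower and release it.

>>> arm_command(rows=[[[0.006,-0.004,0.015],[0,0,0]],[[0.006,-0.004,0.03],[0,0,0]],[[0.006,-0.004,0.03],[0,0,0]],[[0.006,-0.004,0.03],[0,0,0]]])

```text
clock: 8.75
position: [549.1, 259.9, -2.2]
ee_rot: [0.998, 0.065, 0.0, -0.0]
contact_force: [0.5, 0.3, -0.6]
gripper_width: 37.3
grasp_force: 61.3
```

>>> arm_command(rows=[[[0,0,0],[0,0,0]],[[0,0,0],[0,0,0]],[[0,0,0],[0,0,0]],[[0,0,0],[0,0,0]],[[0,0,0],[0,0,0]]], grip=0.65)

```text
clock: 9.25
position: [548.9, 259.7, -2.6]
ee_rot: [0.998, 0.065, 0.0, -0.0]
contact_force: [-0.4, -0.6, -0.1]
gripper_width: 55.5
grasp_force: 0.0
```

>>> arm_command(rows=[[[0,0,-0.15],[0,0,0]],[[0,0,-0.35],[0,0,0]],[[0,0,-0.55],[0,0,0]],[[0,0,-0.6],[0,0,0]],[[0,0,-0.6],[0,0,0]]])

```text
clock: 9.75
position: [550.3, 260.8, 150.6]
ee_rot: [0.998, 0.065, 0.003, -0.002]
contact_force: [-0.6, 0.2, -1.4]
gripper_width: 55.3
grasp_force: 0.0
```

Run:
```python
from h import *
s=st();im,d=look('side');P=cloud('side',d)
for q in('stray1','vial1'):
    print(q,[(np.round(e['position']).tolist(),round(e['score'],2),w('side',*e['position'],d[int(e['position'][1]),int(e['position'][0])]).round().tolist()) for e in arm.spot_in('side',q)])
goto([556,53.3,140],87);goto([556,53.3,35],87)
```

```text
t 9.75 pos [550.3 260.8 150.6] q [ 0.9979  0.065   0.0029 -0.002 ] F [-0.6  0.2 -1.4] w 55.3 gf 0.0
stray1 [([270.0, 162.0], 0.74, [537.0, 251.0, 38.0]), ([290.0, 202.0], 0.62, [554.0, 33.0, 86.0])]
vial1 [([250.0, 325.0], 0.69, [403.0, -262.0, 23.0]), ([268.0, 210.0], 0.59, [496.0, 47.0, 53.0]), ([263.0, 215.0], 0.41, [481.0, 37.0, 48.0])]
shift [-0.074  0.82   0.023] turn [0.0005 0.001  0.0579]
shift [-0.072  0.82   0.443] turn [0.0005 0.001  0.0579]
```

>>> arm_command(rows=[[[-0.02,0.2,0],[0,0,0.015]],[[-0.04,0.4,0],[0,0,0.03]],[[-0.06,0.6,0],[0,0,0.045]],[[-0.072,0.79,0.02],[0,0,0.058]],[[-0.073,0.82,0.02],[0,0,0.058]]], grip=0.85)

```text
clock: 10.4
position: [555.1, 49.4, 139.3]
ee_rot: [1.0, -0.029, -0.003, 0.001]
contact_force: [-0.6, -0.2, -0.9]
gripper_width: 72.8
grasp_force: 0.0
```

>>> arm_command(rows=[[[0,0,0],[0,0,0]],[[0,0,0.08],[0,0,0]]])

```text
clock: 10.6
position: [559.2, 54.9, 123.5]
ee_rot: [1.0, -0.026, 0.002, -0.0]
contact_force: [0.7, 0.4, -0.8]
gripper_width: 72.5
grasp_force: 0.0
```

Run:
```python
from h import *
s=st();im,d=look('side');P=cloud('side',d)
for v in range(194,212,2): print(v,[P[v,u].round().astype(int).tolist() for u in (284,288,292,296)])
goto([556,53.3,35],87)
```

```text
t 10.6 pos [559.2  54.9 123.5] q [ 9.997e-01 -2.570e-02  2.200e-03 -5.000e-04] F [ 0.7  0.4 -0.8] w 72.5 gf 0.0
194 [[545, 67, 85], [555, 63, 87], [566, 64, 84], [594, 138, 1]]
196 [[544, 64, 81], [554, 56, 87], [565, 56, 85], [579, 71, 66]]
198 [[543, 56, 82], [552, 47, 89], [563, 47, 87], [577, 61, 69]]
200 [[541, 47, 83], [551, 42, 87], [562, 42, 84], [574, 48, 75]]
202 [[541, 45, 78], [550, 38, 83], [560, 36, 84], [572, 40, 77]]
204 [[539, 35, 81], [550, 35, 79], [561, 36, 75], [571, 36, 73]]
206 [[539, 34, 74], [549, 33, 73], [560, 34, 70], [571, 35, 66]]
208 [[539, 34, 66], [549, 34, 63], [560, 33, 63], [571, 35, 58]]
210 [[539, 35, 57], [549, 34, 56], [561, 35, 52], [570, 27, 59]]
shift [0.003 0.005 0.334] turn [0.0003 0.0016 0.    ]
```

>>> arm_command(rows=[[[0,0,0.1],[0,0,0]],[[0,0,0.22],[0,0,0]],[[0,0,0.32],[0,0,0]],[[0,0,0.34],[0,0,0]],[[0,0,0.34],[0,0,0]]])

```text
clock: 11.15
position: [556.9, 54.8, 36.3]
ee_rot: [1.0, -0.025, -0.001, 0.001]
contact_force: [0.9, 0.6, 1.5]
gripper_width: 72.6
grasp_force: 0.0
```

>>> arm_command(rows=[[[0,0,0],[0,0,0]],[[0,0,0],[0,0,0]],[[0,0,0],[0,0,0]],[[0,0,0],[0,0,0]],[[0,0,0],[0,0,0]]], grip=0)

```text
clock: 11.65
position: [558.6, 54.5, 39.0]
ee_rot: [1.0, -0.026, 0.002, -0.001]
contact_force: [-0.0, 1.4, 5.6]
gripper_width: 37.1
grasp_force: 60.3
```

>>> arm_command(rows=[[[0,0,0],[0,0,0]],[[0,0,0],[0,0,0]],[[0,0,0],[0,0,0]]])

```text
clock: 11.95
position: [558.6, 54.5, 39.0]
ee_rot: [1.0, -0.026, 0.002, -0.001]
contact_force: [-1.4, 1.3, 5.9]
gripper_width: 36.9
grasp_force: 60.3
```

>>> arm_command(rows=[[[0,0,-0.06],[0,0,0]],[[0,0,-0.16],[0,0,0]],[[0,0,-0.28],[0,0,0]],[[0,0,-0.4],[0,0,0]],[[0,0,-0.4],[0,0,0]]])

```text
clock: 12.45
position: [560.2, 54.7, 142.0]
ee_rot: [1.0, -0.026, 0.005, -0.001]
contact_force: [-0.3, -0.5, -0.1]
gripper_width: 36.9
grasp_force: 61.0
```

>>> arm_command(rows=[[[0,0,0],[0,0,0]]])

```text
clock: 12.55
position: [557.2, 54.1, 137.8]
ee_rot: [1.0, -0.026, 0.0, -0.001]
contact_force: [-0.1, 0.4, -0.8]
gripper_width: 36.7
grasp_force: 61.0
```

Run:
```python
from h import *
s=st();goto([499,252.5,139],97.5)
im,d=look('top');P=cloud('top',d)
# tray near edge, check trough: red mask
hsv=cv2.cvtColor(im,cv2.COLOR_BGR2HSV)
for q in('stray1',):
    print(q,[(np.round(e['position']).tolist(),round(e['score'],2),w('top',*e['position'],d[int(e['position'][1]),int(e['position'][0])]).round().tolist()) for e in arm.spot_in('top',q)])
cv2.imwrite('pics/t6.png',im)
```

```text
t 12.55 pos [557.2  54.1 137.8] q [ 9.997e-01 -2.640e-02  4.000e-04 -5.000e-04] F [-0.1  0.4 -0.8] w 36.7 gf 61.0
shift [-0.274 -0.78  -0.004] turn [-0.0003 -0.0003 -0.0585]
stray1 []
```

>>> arm_command(rows=[[[-0.06,-0.18,0],[0,0,-0.015]],[[-0.12,-0.36,0],[0,0,-0.03]],[[-0.2,-0.56,0],[0,0,-0.045]],[[-0.27,-0.75,0],[0,0,-0.058]],[[-0.272,-0.78,0],[0,0,-0.058]]])

```text
clock: 13.15
position: [497.8, 255.8, 135.9]
ee_rot: [0.998, 0.068, -0.001, 0.0]
contact_force: [0.1, -1.4, -0.7]
gripper_width: 37.0
grasp_force: 61.0
```

>>> arm_command(rows=[[[0,0,0.1],[0,0,0]],[[0,0,0.25],[0,0,0]],[[0,0,0.4],[0,0,0]],[[0,0,0.5],[0,0,0]],[[0,0,0.5],[0,0,0]]])

```text
clock: 13.65
position: [497.8, 250.2, 8.2]
ee_rot: [0.998, 0.065, -0.003, 0.003]
contact_force: [0.4, 0.4, 0.1]
gripper_width: 36.8
grasp_force: 61.1
```

>>> arm_command(rows=[[[0,0,0],[0,0,0]],[[0,0,0],[0,0,0]]])

```text
clock: 13.85
position: [500.1, 252.5, 13.2]
ee_rot: [0.998, 0.065, 0.0, -0.0]
contact_force: [-0.0, -0.7, -1.3]
gripper_width: 37.1
grasp_force: 61.1
```

Run:
```python
from h import *
s=st();goto([499,252.5,-1],97.5)
```

```text
t 13.85 pos [500.1 252.5  13.2] q [ 9.979e-01  6.490e-02  4.000e-04 -3.000e-04] F [-0.  -0.7 -1.3] w 37.1 gf 61.1
shift [-0.004 -0.001  0.057] turn [-0.0002 -0.0003 -0.0003]
```

>>> arm_command(rows=[[[-0.004,0,0.02],[0,0,0]],[[-0.004,0,0.04],[0,0,0]],[[-0.004,0,0.055],[0,0,0]],[[-0.004,0,0.055],[0,0,0]],[[-0.004,0,0.055],[0,0,0]]])

```text
clock: 14.35
position: [499.2, 252.6, -1.3]
ee_rot: [0.998, 0.065, 0.001, -0.0]
contact_force: [2.5, -0.0, -1.1]
gripper_width: 36.7
grasp_force: 61.0
```

>>> arm_command(rows=[[[0,0,0],[0,0,0]],[[0,0,0],[0,0,0]],[[0,0,0],[0,0,0]],[[0,0,0],[0,0,0]],[[0,0,0],[0,0,0]]], grip=0.65)

```text
clock: 14.85
position: [498.5, 252.2, -1.4]
ee_rot: [0.998, 0.065, -0.0, 0.0]
contact_force: [0.3, 0.6, 0.0]
gripper_width: 55.3
grasp_force: 0.0
```

>>> arm_command(rows=[[[0,0,-0.12],[0,0,0]],[[0,0,-0.3],[0,0,0]],[[0,0,-0.48],[0,0,0]],[[0,0,-0.56],[0,0,0]],[[0,0,-0.56],[0,0,0]]])

```text
clock: 15.35
position: [500.5, 253.7, 142.7]
ee_rot: [0.998, 0.065, 0.004, -0.002]
contact_force: [-0.4, 0.2, -0.5]
gripper_width: 55.5
grasp_force: 0.0
```

>>> arm_command(rows=[[[0,0,0],[0,0,0]]])

```text
clock: 15.45
position: [498.2, 252.1, 138.5]
ee_rot: [0.998, 0.065, -0.0, -0.0]
contact_force: [-0.6, -0.1, -0.8]
gripper_width: 55.2
grasp_force: 0.0
```

Run:
```python
from h import *
s=st();im,d=look('side');P=cloud('side',d);imt,dt=look('top');Pt=cloud('top',dt)
for n,dd in(('side',d),('top',dt)):
  for q in('stray1','vial1','lid_grip'):
    print(n,q,[(np.round(e['position']).tolist(),round(e['score'],2),w(n,*e['position'],dd[int(e['position'][1]),int(e['position'][0])]).round().tolist()) for e in arm.spot_in(n,q)])
for r in range(212,250,2): print(r,[Pt[r,c].round().astype(int).tolist() for c in (250,254,258)])
C=cv2.resize(im[120:340,230:370],None,fx=2.7,fy=2.7,interpolation=cv2.INTER_CUBIC);A=cv2.resize(imt[180:260,130:275],None,fx=2.7,fy=2.7)
o=np.zeros((594,790,3),np.uint8);o[:594,:378]=C[:594,:378];o[:216,385:776]=A[:216,:391];cv2.imwrite('pics/c6.png',cv2.convertScaleAbs(o,alpha=1.4))
goto([481,56.7,137],87)
```

```text
t 15.45 pos [498.2 252.1 138.5] q [ 9.979e-01  6.480e-02 -2.000e-04 -2.000e-04] F [-0.6 -0.1 -0.8] w 55.2 gf 0.0
side stray1 [([256.0, 168.0], 0.79, [489.0, 231.0, 39.0]), ([273.0, 163.0], 0.55, [544.0, 237.0, 45.0])]
side vial1 [([249.0, 329.0], 0.53, [400.0, -268.0, 17.0]), ([269.0, 209.0], 0.44, [499.0, 49.0, 53.0]), ([262.0, 210.0], 0.41, [482.0, 54.0, 47.0])]
side lid_grip [([267.0, 169.0], 0.67, [526.0, 256.0, 7.0]), ([310.0, 259.0], 0.63, [580.0, -106.0, 17.0])]
top stray1 [([394.0, 207.0], 0.42, [560.0, -265.0, 9.0]), ([163.0, 205.0], 0.4, [563.0, 263.0, 31.0])]
top vial1 [([394.0, 278.0], 0.74, [397.0, -257.0, 21.0]), ([252.0, 234.0], 0.6, [493.0, 60.0, 55.0]), ([251.0, 245.0], 0.44, [469.0, 63.0, 48.0])]
top lid_grip [([325.0, 194.0], 0.64, [586.0, -103.0, 37.0]), ([179.0, 227.0], 0.6, [515.0, 230.0, 4.0])]
212 [[544, 66, 42], [544, 57, 42], [543, 48, 46]]
214 [[539, 66, 42], [539, 57, 43], [539, 48, 45]]
216 [[530, 64, 70], [530, 56, 73], [530, 47, 71]]
218 [[526, 64, 71], [526, 56, 69], [526, 47, 67]]
220 [[522, 64, 69], [522, 56, 68], [521, 47, 70]]
222 [[517, 64, 69], [517, 56, 68], [517, 47, 69]]
224 [[513, 64, 70], [513, 56, 65], [514, 47, 63]]
226 [[509, 65, 63], [362, 14, 1174], [509, 47, 67]]
228 [[507, 65, 46], [507, 56, 46], [507, 47, 48]]
230 [[501, 65, 54], [501, 56, 54], [501, 47, 57]]
232 [[497, 65, 53], [497, 56, 54], [497, 47, 56]]
234 [[493, 65, 47], [493, 56, 53], [493, 47, 52]]
236 [[491, 66, 30], [489, 56, 48], [489, 47, 50]]
238 [[485, 65, 47], [485, 56, 47], [485, 47, 47]]
240 [[480, 65, 52], [480, 56, 49], [480, 47, 47]]
242 [[476, 65, 49], [475, 56, 49], [475, 47, 49]]
244 [[471, 65, 48], [471, 56, 47], [471, 48, 44]]
246 [[362, 14, 1174], [467, 56, 45], [468, 48, 36]]
248 [[463, 65, 41], [463, 56, 40], [463, 48, 41]]
shift [-0.171  0.766  0.004] turn [0.0003 0.0004 0.0581]
```

View pics/c6.png

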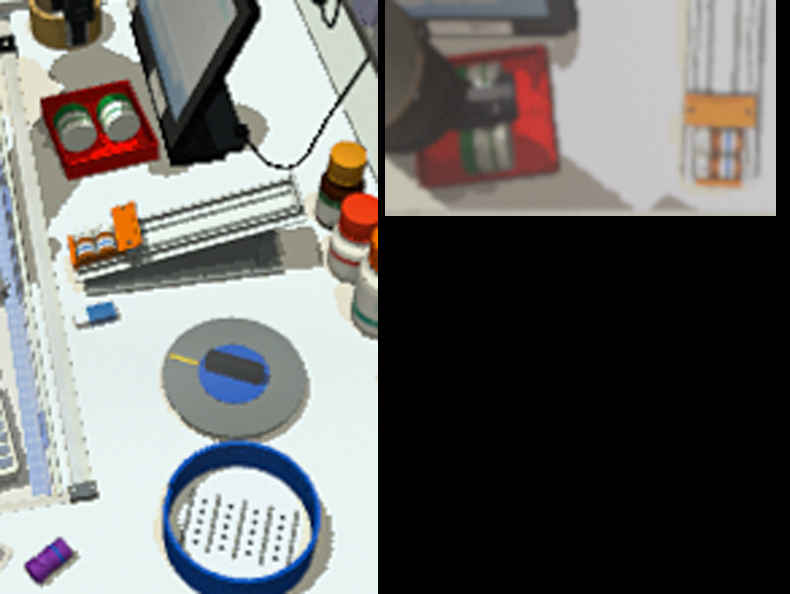

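Both bottles now lie in the tray's two troughs. The vials have rolled to the stop at (262,210) and (269,209) in the side view, with the third under the gate. Now the front vial.

>>> arm_command(rows=[[[-0.04,0.18,0],[0,0,0.015]],[[-0.08,0.36,0],[0,0,0.03]],[[-0.12,0.56,0],[0,0,0.045]],[[-0.17,0.75,0],[0,0,0.058]],[[-0.178,0.766,0],[0,0,0.058]]], grip=0.85)

```text
clock: 16.35
position: [477.5, 52.5, 138.2]
ee_rot: [1.0, -0.029, -0.001, 0.0]
contact_force: [-0.3, 0.4, -0.0]
gripper_width: 72.6
grasp_force: 0.0
```

>>> arm_command(rows=[[[0,0,0.1],[0,0,0]],[[0,0,0.22],[0,0,0]],[[0,0,0.32],[0,0,0]],[[0,0,0.32],[0,0,0]],[[0,0,0.32],[0,0,0]]])

```text
clock: 16.85
position: [479.8, 56.9, 58.8]
ee_rot: [1.0, -0.026, -0.0, 0.0]
contact_force: [0.9, -0.2, -0.1]
gripper_width: 72.7
grasp_force: 0.0
```

Run:
```python
from h import *
s=st();goto([479,56.8,13],87)
```

```text
t 16.85 pos [479.8  56.9  58.8] q [ 9.997e-01 -2.560e-02 -0.000e+00  3.000e-04] F [ 0.9 -0.2 -0.1] w 72.7 gf 0.0
shift [-0.003  0.     0.183] turn [0.0002 0.     0.0004]
```

>>> arm_command(rows=[[[-0.003,0,0.06],[0,0,0]],[[-0.003,0,0.12],[0,0,0]],[[-0.003,0,0.18],[0,0,0]],[[-0.003,0,0.183],[0,0,0]],[[-0.003,0,0.183],[0,0,0]]])

```text
clock: 17.35
position: [479.7, 57.2, 14.0]
ee_rot: [1.0, -0.026, 0.001, -0.0]
contact_force: [0.3, -0.7, 0.7]
gripper_width: 72.4
grasp_force: 0.0
```

>>> arm_command(rows=[[[0,0,0],[0,0,0]],[[0,0,0],[0,0,0]],[[0,0,0],[0,0,0]],[[0,0,0],[0,0,0]],[[0,0,0],[0,0,0]]], grip=0)

```text
clock: 17.85
position: [479.4, 56.9, 14.1]
ee_rot: [1.0, -0.026, 0.001, -0.0]
contact_force: [-1.1, -0.8, 5.5]
gripper_width: 35.9
grasp_force: 59.7
```

>>> arm_command(rows=[[[0,0,0],[0,0,0]],[[0,0,0],[0,0,0]]])

```text
clock: 18.05
position: [479.4, 56.9, 14.1]
ee_rot: [1.0, -0.026, 0.001, -0.0]
contact_force: [-1.6, 0.7, 6.4]
gripper_width: 36.3
grasp_force: 59.7
```

>>> arm_command(rows=[[[0,0,-0.06],[0,0,0]],[[0,0,-0.16],[0,0,0]],[[0,0,-0.3],[0,0,0]],[[0,0,-0.44],[0,0,0]],[[0,0,-0.5],[0,0,0]]])

```text
clock: 18.55
position: [480.4, 57.2, 141.7]
ee_rot: [1.0, -0.026, 0.003, -0.001]
contact_force: [0.7, -0.5, -0.1]
gripper_width: 35.8
grasp_force: 60.5
```

>>> arm_command(rows=[[[0,0,0],[0,0,0]]])

```text
clock: 18.65
position: [480.3, 57.3, 140.8]
ee_rot: [1.0, -0.026, 0.003, -0.001]
contact_force: [0.3, -0.0, -0.5]
gripper_width: 35.8
grasp_force: 60.5
```

Run:
```python
from h import *
s=st();imt,dt=look('top');Pt=cloud('top',dt);im,d=look('side');P=cloud('side',d)
for n,dd in(('side',d),('top',dt)):
  for q in('vial1',):
    print(n,q,[(np.round(e['position']).tolist(),round(e['score'],2),w(n,*e['position'],dd[int(e['position'][1]),int(e['position'][0])]).round().tolist()) for e in arm.spot_in(n,q)])
c=arm.camera_info('side');E=np.linalg.inv(c['extrinsics']);q=E@np.array([479,56,165,1]);u,v=(q[:2]/q[2]*c['fx']+[c['cx'],c['cy']])
cr=im[int(v)-40:int(v)+70,int(u)-50:int(u)+60];cv2.imwrite('pics/c7.png',cv2.convertScaleAbs(cv2.resize(cr,None,fx=4,fy=4,interpolation=cv2.INTER_CUBIC),alpha=1.5))
J=np.array([562,-259]);a=np.radians(156);xa=-np.array([np.cos(a),np.sin(a)])
for g in(-34.5,-11.5,11.5,34.5):
  print(g,(J+g*xa).round(1))
goto([*(J-11.5*xa),139],66)
```

```text
t 18.65 pos [480.3  57.3 140.8] q [ 0.9997 -0.0259  0.0032 -0.0014] F [ 0.3 -0.  -0.5] w 35.8 gf 60.5
side vial1 [([250.0, 330.0], 0.62, [403.0, -267.0, 13.0]), ([263.0, 213.0], 0.49, [483.0, 45.0, 47.0])]
top vial1 [([392.0, 279.0], 0.69, [395.0, -253.0, 17.0])]
-34.5 [ 530.5 -245. ]
-11.5 [ 551.5 -254.3]
11.5 [ 572.5 -263.7]
34.5 [ 593.5 -273. ]
shift [ 0.36   1.225 -0.01 ] turn [0.0005 0.0007 0.1166]
```

View pics/c7.png

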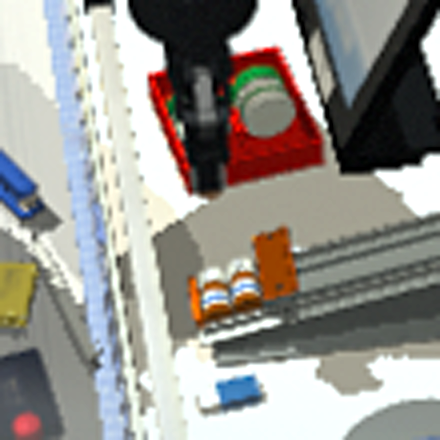

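The crop shows the vial held at the fingertips at about (209,190), and two vials left at the stop. I carry it to the jar.

>>> arm_command(rows=[[[0.05,0.17,0],[0,0,0]],[[0.1,0.34,0],[0,0,0]],[[0.15,0.52,0],[0,0,0]],[[0.2,0.68,0],[0,0,0]],[[0.24,0.82,0],[0,0,0]]])

```text
clock: 19.35
position: [527.3, -153.3, 136.1]
ee_rot: [1.0, -0.027, -0.002, 0.0]
contact_force: [0.7, 0.5, -0.4]
gripper_width: 35.8
grasp_force: 60.5
```

>>> arm_command(rows=[[[0.05,0.17,0],[0,0,0.035]],[[0.1,0.34,0],[0,0,0.07]],[[0.12,0.4,0],[0,0,0.1]],[[0.12,0.405,0],[0,0,0.117]],[[0.12,0.405,0],[0,0,0.117]]])

```text
clock: 19.85
position: [551.5, -254.6, 135.6]
ee_rot: [0.978, -0.209, -0.002, -0.0]
contact_force: [-0.2, -0.2, -1.2]
gripper_width: 36.0
grasp_force: 60.5
```

>>> arm_command(rows=[[[0,0,0.1],[0,0,0]],[[0,0,0.22],[0,0,0]],[[0,0,0.35],[0,0,0]],[[0,0,0.38],[0,0,0]],[[0,0,0.38],[0,0,0]]])

```text
clock: 20.35
position: [551.4, -253.4, 41.2]
ee_rot: [0.978, -0.208, -0.002, 0.0]
contact_force: [0.1, 0.8, -0.2]
gripper_width: 35.8
grasp_force: 60.5
```

Run:
```python
from h import *
s=st();goto([551.5,-254.3,-5],66)
```

```text
t 20.35 pos [ 551.4 -253.4   41.2] q [ 9.782e-01 -2.076e-01 -2.100e-03  2.000e-04] F [ 0.1  0.8 -0.2] w 35.8 gf 60.5
shift [0.003 0.003 0.185] turn [0.0004 0.0013 0.0002]
```

>>> arm_command(rows=[[[0,0,0.06],[0,0,0]],[[0,0,0.12],[0,0,0]],[[0,0,0.16],[0,0,0]],[[0,0,0.175],[0,0,0]],[[0,0,0.175],[0,0,0]]])

```text
clock: 20.85
position: [552.9, -253.9, -0.5]
ee_rot: [0.978, -0.208, 0.0, 0.0]
contact_force: [0.1, 0.5, -0.1]
gripper_width: 36.0
grasp_force: 60.5
```

Run:
```python
from h import *
s=st();goto([551.5,-254.3,-5],66)
imt,dt=look('top');im,d=look('side')
o=np.zeros((400,790,3),np.uint8);o[:,:395]=cv2.resize(im[260:350,275:364],(395,400),interpolation=2);o[:,400:]=cv2.resize(imt[155:255,345:440],(390,400),interpolation=2)
cv2.imwrite('pics/c8.png',cv2.convertScaleAbs(o,alpha=1.3))
```

```text
t 20.85 pos [ 5.529e+02 -2.539e+02 -5.000e-01] q [ 9.781e-01 -2.081e-01  2.000e-04  1.000e-04] F [ 0.1  0.5 -0.1] w 36.0 gf 60.5
shift [-0.004  0.004  0.018] turn [ 0.     -0.0002 -0.0001]
```

View pics/c8.png

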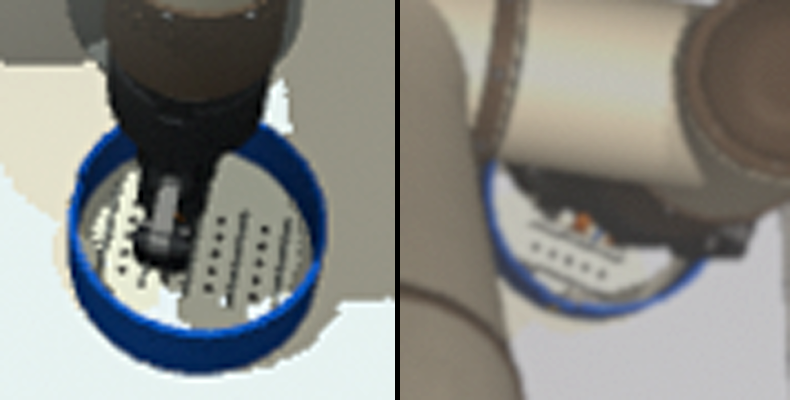

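The vial is over the jar's second groove, parallel to the ribs. I lower it and release.

>>> arm_command(rows=[[[-0.004,0.003,0.01],[0,0,0]],[[-0.004,0.003,0.02],[0,0,0]],[[-0.004,0.003,0.02],[0,0,0]],[[-0.004,0.003,0.02],[0,0,0]]])

```text
clock: 21.35
position: [551.4, -254.2, -5.8]
ee_rot: [0.978, -0.208, 0.0, 0.0]
contact_force: [-0.4, 0.1, 1.0]
gripper_width: 35.7
grasp_force: 60.6
```

>>> arm_command(rows=[[[0,0,0],[0,0,0]],[[0,0,0],[0,0,0]],[[0,0,0],[0,0,0]],[[0,0,0],[0,0,0]]], grip=0.57)

```text
clock: 21.75
position: [551.3, -254.2, -6.0]
ee_rot: [0.978, -0.208, -0.0, 0.0]
contact_force: [-0.3, -0.0, -0.2]
gripper_width: 48.8
grasp_force: 0.0
```

>>> arm_command(rows=[[[0,0,-0.1],[0,0,0]],[[0,0,-0.26],[0,0,0]],[[0,0,-0.44],[0,0,0]],[[0,0,-0.56],[0,0,0]],[[0,0,-0.58],[0,0,0]]])

```text
clock: 22.25
position: [553.9, -255.0, 144.3]
ee_rot: [0.978, -0.208, 0.005, 0.0]
contact_force: [-0.4, 0.0, 0.2]
gripper_width: 48.5
grasp_force: 0.0
```

>>> arm_command(rows=[[[0,0,0],[0,0,-0.04]],[[0,0,0],[0,0,-0.08]],[[0,0,0],[0,0,-0.117]],[[0,0,0],[0,0,-0.117]],[[0,0,0],[0,0,-0.117]]], grip=0.85)

```text
clock: 22.75
position: [550.9, -254.1, 138.4]
ee_rot: [1.0, -0.027, -0.001, -0.0]
contact_force: [0.4, -0.7, 0.2]
gripper_width: 72.5
grasp_force: 0.0
```

Run:
```python
from h import *
s=st();goto([479,56.8,139],87)
im,d=look('side');P=cloud('side',d)
c=arm.camera_info('side');E=np.linalg.inv(c['extrinsics'])
hsv=cv2.cvtColor(im,cv2.COLOR_BGR2HSV);m=(hsv[...,0]>5)&(hsv[...,0]<20)&(hsv[...,1]>140)
J=np.hypot(P[...,0]-562,P[...,1]+259)<58;k=m&J;print('amber in jar',k.sum(),P[k].mean(0).round(1) if k.any() else '')
k=J&(P[...,2]>22)&(P[...,2]<36);print('vial top pts',k.sum(),P[k].mean(0).round(1),cv2.minAreaRect(P[k][:,:2].astype(np.float32)))
print([(np.round(e['position']).tolist(),round(e['score'],2),w('side',*e['position'],d[int(e['position'][1]),int(e['position'][0])]).round().tolist()) for e in arm.spot_in('side','vial1')])
```

```text
t 22.75 pos [ 550.9 -254.1  138.4] q [ 9.996e-01 -2.740e-02 -6.000e-04 -2.000e-04] F [ 0.4 -0.7  0.2] w 72.5 gf 0.0
shift [-0.355 -1.226 -0.002] turn [-0.0001  0.0004 -0.0008]
amber in jar 60 [ 549.  -264.8   53. ]
vial top pts 134 [ 550.8 -255.8   27.1] ((549.9483032226562, -239.93002319335938), (38.84242630004883, 72.88763427734375), 12.610652923583984)
[([250.0, 327.0], 0.73, [402.0, -263.0, 16.0]), ([317.0, 314.0], 0.49, [559.0, -262.0, 23.0]), ([270.0, 207.0], 0.4, [503.0, 57.0, 52.0])]
```

>>> arm_command(rows=[[[-0.05,-0.17,0],[0,0,0]],[[-0.1,-0.34,0],[0,0,0]],[[-0.15,-0.52,0],[0,0,0]],[[-0.2,-0.68,0],[0,0,0]],[[-0.24,-0.82,0],[0,0,0]]])

```text
clock: 23.35
position: [501.3, -44.6, 139.1]
ee_rot: [1.0, -0.026, 0.0, -0.0]
contact_force: [1.4, 0.2, -0.0]
gripper_width: 72.6
grasp_force: 0.0
```

>>> arm_command(rows=[[[-0.05,-0.17,0],[0,0,0]],[[-0.1,-0.34,0],[0,0,0]],[[-0.117,-0.406,0],[0,0,0]],[[-0.117,-0.406,0],[0,0,0]],[[-0.117,-0.406,0],[0,0,0]]])

```text
clock: 23.85
position: [478.1, 56.6, 139.1]
ee_rot: [1.0, -0.026, 0.0, 0.0]
contact_force: [0.3, 0.6, 0.7]
gripper_width: 72.4
grasp_force: 0.0
```

>>> arm_command(rows=[[[0,0,0.1],[0,0,0]],[[0,0,0.22],[0,0,0]],[[0,0,0.32],[0,0,0]],[[0,0,0.32],[0,0,0]],[[0,0,0.32],[0,0,0]]])

```text
clock: 24.35
position: [478.6, 55.6, 59.3]
ee_rot: [1.0, -0.027, -0.0, 0.0]
contact_force: [0.8, -0.2, -0.2]
gripper_width: 72.5
grasp_force: 0.0
```

Run:
```python
from h import *
s=st();goto([479,56.8,13],87)
```

```text
t 24.35 pos [478.6  55.6  59.3] q [ 9.996e-01 -2.680e-02 -2.000e-04  4.000e-04] F [ 0.8 -0.2 -0.2] w 72.5 gf 0.0
shift [ 0.001 -0.005  0.185] turn [ 0.0002  0.0001 -0.0004]
```

>>> arm_command(rows=[[[0.001,-0.004,0.06],[0,0,0]],[[0.001,-0.004,0.12],[0,0,0]],[[0.001,-0.004,0.18],[0,0,0]],[[0.001,-0.004,0.184],[0,0,0]],[[0.001,-0.004,0.184],[0,0,0]]])

```text
clock: 24.85
position: [479.5, 57.6, 14.2]
ee_rot: [1.0, -0.026, 0.001, -0.0]
contact_force: [-0.3, -0.4, -0.4]
gripper_width: 72.7
grasp_force: 0.0
```

>>> arm_command(rows=[[[0,0,0],[0,0,0]],[[0,0,0],[0,0,0]],[[0,0,0],[0,0,0]],[[0,0,0],[0,0,0]],[[0,0,0],[0,0,0]]], grip=0)

```text
clock: 25.35
position: [479.2, 57.8, 14.4]
ee_rot: [1.0, -0.026, 0.001, -0.0]
contact_force: [-1.6, -0.4, 5.7]
gripper_width: 35.8
grasp_force: 59.4
```

>>> arm_command(rows=[[[0,0,0],[0,0,0]],[[0,0,0],[0,0,0]]])

```text
clock: 25.55
position: [479.2, 57.8, 14.4]
ee_rot: [1.0, -0.026, 0.001, -0.0]
contact_force: [-1.3, -0.6, 6.3]
gripper_width: 36.0
grasp_force: 59.4
```

>>> arm_command(rows=[[[0,0,-0.06],[0,0,0]],[[0,0,-0.16],[0,0,0]],[[0,0,-0.3],[0,0,0]],[[0,0,-0.44],[0,0,0]],[[0,0,-0.5],[0,0,0]]])

```text
clock: 26.05
position: [480.3, 58.2, 142.0]
ee_rot: [1.0, -0.026, 0.003, -0.001]
contact_force: [0.3, 0.3, -0.5]
gripper_width: 36.3
grasp_force: 60.5
```

Run:
```python
from h import *
s=st();goto([572.5,-263.7,139],66)
```

```text
t 26.05 pos [480.3  58.2 142. ] q [ 0.9997 -0.0257  0.0032 -0.0012] F [ 0.3  0.3 -0.5] w 36.3 gf 60.5
shift [0.435 1.267 0.011] turn [-0.0012 -0.0018  0.1169]
```

>>> arm_command(rows=[[[0.06,0.17,0],[0,0,0]],[[0.12,0.34,0],[0,0,0]],[[0.18,0.52,0],[0,0,0]],[[0.24,0.68,0],[0,0,0]],[[0.28,0.82,0],[0,0,0]]])

```text
clock: 26.55
position: [538.2, -152.9, 138.4]
ee_rot: [1.0, -0.026, 0.0, 0.0]
contact_force: [-0.2, 1.0, -0.7]
gripper_width: 35.9
grasp_force: 60.5
```

>>> arm_command(rows=[[[0.06,0.17,0],[0,0,0.035]],[[0.12,0.34,0],[0,0,0.07]],[[0.154,0.44,0],[0,0,0.1]],[[0.155,0.447,0],[0,0,0.117]],[[0.155,0.447,0],[0,0,0.117]]])

```text
clock: 27.05
position: [570.2, -265.5, 137.7]
ee_rot: [0.978, -0.209, -0.0, -0.0]
contact_force: [-0.5, -0.3, 0.1]
gripper_width: 36.0
grasp_force: 60.6
```

>>> arm_command(rows=[[[0,0,0.1],[0,0,0]],[[0,0,0.22],[0,0,0]],[[0,0,0.35],[0,0,0]],[[0,0,0.38],[0,0,0]],[[0,0,0.38],[0,0,0]]])

```text
clock: 27.55
position: [569.8, -263.8, 42.3]
ee_rot: [0.978, -0.208, -0.001, 0.0]
contact_force: [0.1, -0.4, 0.1]
gripper_width: 35.8
grasp_force: 60.5
```

>>> arm_command(rows=[[[0,0,0],[0,0,0]],[[0,0,0],[0,0,0]]])

```text
clock: 27.75
position: [572.0, -264.6, 45.2]
ee_rot: [0.978, -0.208, 0.002, 0.0]
contact_force: [-0.1, 0.0, 0.4]
gripper_width: 36.0
grasp_force: 60.5
```

Run:
```python
from h import *
s=st();goto([572.5,-263.7,-5],66)
```

```text
t 27.75 pos [ 572.  -264.6   45.2] q [ 9.781e-01 -2.079e-01  1.900e-03  1.000e-04] F [-0.1  0.   0.4] w 36.0 gf 60.5
shift [-0.    -0.004  0.201] turn [-0.0002 -0.0012 -0.    ]
```

>>> arm_command(rows=[[[0.002,-0.003,0.06],[0,0,0]],[[0.002,-0.003,0.12],[0,0,0]],[[0.002,-0.003,0.17],[0,0,0]],[[0.002,-0.003,0.196],[0,0,0]],[[0.002,-0.003,0.196],[0,0,0]]])

```text
clock: 28.25
position: [571.9, -264.1, -5.3]
ee_rot: [0.978, -0.208, 0.001, 0.0]
contact_force: [0.4, -1.2, 0.9]
gripper_width: 36.1
grasp_force: 60.5
```

>>> arm_command(rows=[[[0,0,0],[0,0,0]],[[0,0,0],[0,0,0]],[[0,0,0],[0,0,0]]])

```text
clock: 28.55
position: [571.6, -264.1, -5.6]
ee_rot: [0.978, -0.208, 0.0, 0.0]
contact_force: [0.5, 0.4, -0.3]
gripper_width: 36.0
grasp_force: 60.6
```

>>> arm_command(rows=[[[0,0,0],[0,0,0]],[[0,0,0],[0,0,0]],[[0,0,0],[0,0,0]],[[0,0,0],[0,0,0]]], grip=0.57)

```text
clock: 28.95
position: [571.3, -264.0, -6.0]
ee_rot: [0.978, -0.208, -0.0, 0.0]
contact_force: [0.6, -0.4, -0.3]
gripper_width: 48.8
grasp_force: 0.0
```

>>> arm_command(rows=[[[0,0,-0.1],[0,0,0]],[[0,0,-0.26],[0,0,0]],[[0,0,-0.44],[0,0,0]],[[0,0,-0.56],[0,0,0]],[[0,0,-0.58],[0,0,0]]])

```text
clock: 29.45
position: [574.0, -264.9, 144.5]
ee_rot: [0.978, -0.208, 0.005, 0.0]
contact_force: [0.2, -0.1, 0.4]
gripper_width: 48.4
grasp_force: 0.0
```

>>> arm_command(rows=[[[0,0,0],[0,0,-0.04]],[[0,0,0],[0,0,-0.08]],[[0,0,0],[0,0,-0.117]],[[0,0,0],[0,0,-0.117]],[[0,0,0],[0,0,-0.117]]], grip=0.85)

```text
clock: 29.95
position: [570.9, -263.8, 138.3]
ee_rot: [1.0, -0.027, -0.001, -0.0]
contact_force: [-0.0, -0.6, 0.3]
gripper_width: 72.8
grasp_force: 0.0
```

Run:
```python
from h import *
s=st();goto([479,56.8,139],87)
im,d=look('side');P=cloud('side',d)
for v in range(300,326,3): print(v,[P[v,u].round().astype(int).tolist() for u in range(304,340,5)])
```

```text
t 29.95 pos [ 570.9 -263.8  138.3] q [ 9.996e-01 -2.740e-02 -6.000e-04 -2.000e-04] F [-0.  -0.6  0.3] w 72.8 gf 0.0
shift [-0.437 -1.26  -0.002] turn [-0.0001  0.0004 -0.0008]
300 [[539, -216, 12], [551, -216, 8], [563, -219, 9], [575, -221, 9], [586, -224, 10], [598, -226, 10], [610, -229, 10], [619, -236, 20]]
303 [[537, -224, 12], [550, -224, 8], [561, -226, 8], [573, -229, 8], [585, -231, 8], [597, -233, 8], [609, -234, 6], [620, -238, 9]]
306 [[536, -229, 7], [548, -233, 10], [555, -247, 32], [571, -237, 10], [578, -251, 32], [594, -242, 11], [606, -244, 9], [618, -245, 7]]
309 [[534, -239, 12], [546, -241, 10], [554, -253, 30], [570, -243, 6], [577, -256, 26], [592, -249, 9], [604, -251, 8], [615, -254, 10]]
312 [[533, -245, 9], [542, -254, 21], [553, -260, 28], [567, -254, 12], [575, -264, 29], [589, -259, 14], [601, -260, 11], [612, -263, 13]]
315 [[531, -253, 8], [540, -264, 26], [550, -268, 30], [563, -267, 23], [573, -273, 31], [588, -264, 9], [600, -266, 8], [611, -269, 11]]
318 [[529, -261, 10], [538, -271, 26], [549, -273, 25], [561, -275, 26], [571, -280, 31], [586, -273, 11], [597, -275, 11], [609, -275, 8]]
321 [[528, -268, 9], [539, -270, 10], [549, -275, 15], [560, -280, 22], [570, -284, 25], [585, -278, 7], [596, -281, 9], [608, -282, 7]]
324 [[526, -275, 8], [537, -278, 10], [549, -277, 4], [559, -283, 13], [571, -285, 11], [583, -285, 8], [594, -288, 9], [605, -291, 9]]
```

Both vials lie at a top height of about 29 mm. Now the third.

>>> arm_command(rows=[[[-0.06,-0.17,0],[0,0,0]],[[-0.12,-0.34,0],[0,0,0]],[[-0.18,-0.52,0],[0,0,0]],[[-0.24,-0.68,0],[0,0,0]],[[-0.28,-0.82,0],[0,0,0]]])

```text
clock: 30.5
position: [510.9, -53.9, 139.0]
ee_rot: [1.0, -0.027, -0.0, -0.0]
contact_force: [1.2, -0.2, -0.4]
gripper_width: 72.5
grasp_force: 0.0
```

>>> arm_command(rows=[[[-0.06,-0.17,0],[0,0,0]],[[-0.12,-0.34,0],[0,0,0]],[[-0.157,-0.44,0],[0,0,0]],[[-0.157,-0.44,0],[0,0,0]],[[-0.157,-0.44,0],[0,0,0]]])

```text
clock: 31.0
position: [478.6, 56.7, 139.1]
ee_rot: [1.0, -0.026, 0.0, 0.0]
contact_force: [-0.1, -1.0, -0.2]
gripper_width: 72.9
grasp_force: 0.0
```

>>> arm_command(rows=[[[0,0,0.1],[0,0,0]],[[0,0,0.22],[0,0,0]],[[0,0,0.32],[0,0,0]],[[0,0,0.32],[0,0,0]],[[0,0,0.32],[0,0,0]]])

```text
clock: 31.5
position: [479.2, 55.4, 59.2]
ee_rot: [1.0, -0.027, -0.0, 0.0]
contact_force: [-0.6, -0.1, 0.6]
gripper_width: 72.8
grasp_force: 0.0
```

Run:
```python
from h import *
s=st();goto([479,56.8,13],87)
```

```text
t 31.5 pos [479.2  55.4  59.2] q [ 9.996e-01 -2.680e-02 -1.000e-04  3.000e-04] F [-0.6 -0.1  0.6] w 72.8 gf 0.0
shift [-0.001 -0.005  0.185] turn [ 0.0002  0.0001 -0.0004]
```

>>> arm_command(rows=[[[0,-0.002,0.06],[0,0,0]],[[0,-0.002,0.12],[0,0,0]],[[0,-0.002,0.18],[0,0,0]],[[0,-0.002,0.184],[0,0,0]],[[0,-0.002,0.184],[0,0,0]]])

```text
clock: 32.0
position: [479.8, 56.9, 14.2]
ee_rot: [1.0, -0.026, 0.001, -0.0]
contact_force: [0.5, -0.7, 0.2]
gripper_width: 72.5
grasp_force: 0.0
```

>>> arm_command(rows=[[[0,0,0],[0,0,0]],[[0,0,0],[0,0,0]],[[0,0,0],[0,0,0]],[[0,0,0],[0,0,0]],[[0,0,0],[0,0,0]]], grip=0)

```text
clock: 32.5
position: [479.4, 57.0, 14.4]
ee_rot: [1.0, -0.026, 0.001, -0.0]
contact_force: [-0.5, 0.0, 5.7]
gripper_width: 36.5
grasp_force: 59.4
```

>>> arm_command(rows=[[[0,0,0],[0,0,0]],[[0,0,0],[0,0,0]]])

```text
clock: 32.7
position: [479.4, 57.0, 14.4]
ee_rot: [1.0, -0.026, 0.001, -0.0]
contact_force: [-1.4, -0.0, 5.8]
gripper_width: 36.3
grasp_force: 59.4
```

>>> arm_command(rows=[[[0,0,-0.06],[0,0,0]],[[0,0,-0.16],[0,0,0]],[[0,0,-0.3],[0,0,0]],[[0,0,-0.44],[0,0,0]],[[0,0,-0.5],[0,0,0]]])

```text
clock: 33.2
position: [480.4, 57.4, 142.0]
ee_rot: [1.0, -0.026, 0.003, -0.001]
contact_force: [0.4, 0.3, 0.2]
gripper_width: 36.0
grasp_force: 60.5
```

Run:
```python
from h import *
s=st();goto([530.5,-245,139],66)
```

```text
t 33.2 pos [480.4  57.4 142. ] q [ 0.9997 -0.0258  0.0031 -0.0012] F [0.4 0.3 0.2] w 36.0 gf 60.5
shift [0.262 1.198 0.01 ] turn [-0.0011 -0.0018  0.1169]
```

>>> arm_command(rows=[[[0.035,0.17,0],[0,0,0]],[[0.07,0.34,0],[0,0,0]],[[0.11,0.52,0],[0,0,0]],[[0.15,0.68,0],[0,0,0]],[[0.18,0.82,0],[0,0,0]]])

```text
clock: 33.7
position: [513.1, -152.2, 138.5]
ee_rot: [1.0, -0.026, 0.0, 0.0]
contact_force: [1.5, 0.8, -0.0]
gripper_width: 35.8
grasp_force: 60.6
```

>>> arm_command(rows=[[[0.035,0.17,0],[0,0,0.035]],[[0.07,0.34,0],[0,0,0.07]],[[0.083,0.37,0],[0,0,0.1]],[[0.083,0.378,0],[0,0,0.117]],[[0.083,0.378,0],[0,0,0.117]]])

```text
clock: 34.2
position: [528.4, -246.4, 138.0]
ee_rot: [0.978, -0.209, -0.0, -0.0]
contact_force: [0.1, -0.6, -0.1]
gripper_width: 35.8
grasp_force: 60.6
```

>>> arm_command(rows=[[[0,0,0.1],[0,0,0]],[[0,0,0.22],[0,0,0]],[[0,0,0.35],[0,0,0]],[[0,0,0.38],[0,0,0]],[[0,0,0.38],[0,0,0]]])

```text
clock: 34.7
position: [528.1, -245.3, 42.3]
ee_rot: [0.978, -0.208, -0.001, 0.0]
contact_force: [-1.6, 0.6, -0.1]
gripper_width: 35.8
grasp_force: 60.6
```

>>> arm_command(rows=[[[0,0,0],[0,0,0]],[[0,0,0],[0,0,0]],[[0,0,0],[0,0,0]]])

```text
clock: 35.0
position: [529.7, -245.9, 44.6]
ee_rot: [0.978, -0.208, 0.001, -0.0]
contact_force: [0.7, 0.3, -0.3]
gripper_width: 35.8
grasp_force: 60.6
```

Run:
```python
from h import *
s=st();goto([530.5,-245,-5],66)
```

```text
t 35.0 pos [ 529.7 -245.9   44.6] q [ 0.9781 -0.2082  0.0015 -0.    ] F [ 0.7  0.3 -0.3] w 35.8 gf 60.6
shift [ 0.001 -0.004  0.198] turn [-0.0002 -0.0009 -0.0002]
```

>>> arm_command(rows=[[[0.005,-0.003,0.06],[0,0,0]],[[0.005,-0.003,0.12],[0,0,0]],[[0.005,-0.003,0.17],[0,0,0]],[[0.005,-0.003,0.196],[0,0,0]],[[0.005,-0.003,0.196],[0,0,0]]])

```text
clock: 35.5
position: [530.6, -245.7, -5.5]
ee_rot: [0.978, -0.208, 0.0, 0.0]
contact_force: [-0.2, 0.9, -0.1]
gripper_width: 36.3
grasp_force: 60.6
```

>>> arm_command(rows=[[[0,0,0],[0,0,0]],[[0,0,0],[0,0,0]],[[0,0,0],[0,0,0]]])

```text
clock: 35.8
position: [530.5, -245.7, -5.6]
ee_rot: [0.978, -0.208, 0.0, 0.0]
contact_force: [0.7, 0.3, 0.9]
gripper_width: 35.9
grasp_force: 60.7
```

>>> arm_command(rows=[[[0,0,0],[0,0,0]],[[0,0,0],[0,0,0]],[[0,0,0],[0,0,0]],[[0,0,0],[0,0,0]]], grip=0.54)

```text
clock: 36.2
position: [530.1, -245.5, -6.0]
ee_rot: [0.978, -0.208, -0.0, 0.0]
contact_force: [-0.9, -0.1, 0.1]
gripper_width: 46.1
grasp_force: 0.0
```

>>> arm_command(rows=[[[0,0,-0.1],[0,0,0]],[[0,0,-0.26],[0,0,0]],[[0,0,-0.44],[0,0,0]],[[0,0,-0.6],[0,0,0]],[[0,0,-0.72],[0,0,0]]])

```text
clock: 36.7
position: [530.8, -245.8, 177.3]
ee_rot: [0.978, -0.208, 0.002, 0.0]
contact_force: [-0.0, -0.2, 0.3]
gripper_width: 46.2
grasp_force: 0.0
```

>>> arm_command(rows=[[[0,0,0],[0,0,0]]])

```text
clock: 36.8
position: [533.0, -246.5, 179.7]
ee_rot: [0.978, -0.208, 0.005, 0.0]
contact_force: [0.3, -0.3, 0.2]
gripper_width: 46.2
grasp_force: 0.0
```

Run:
```python
from h import *
s=st()
im,d=look('side');P=cloud('side',d);imt,dt=look('top');Pt=cloud('top',dt)
o=np.zeros((600,800,3),np.uint8);o[:,:340]=cv2.resize(im[225:365,280:360],(340,600),interpolation=2);o[:400,345:795]=cv2.resize(imt[150:270,295:430],(450,400),interpolation=2)
cv2.imwrite('pics/c9.png',cv2.convertScaleAbs(o,alpha=1.3))
h=cv2.cvtColor(imt,cv2.COLOR_BGR2HSV)
m=(h[...,2]<75)&(Pt[...,2]>25)&(Pt[...,2]<50);m[:165]=0;m[220:]=0;m[:,:295]=0;m[:,350:]=0
v,u=np.where(m);pts=np.array([planez('top',x,y,39)[:2] for x,y in zip(u,v)],np.float32)
if len(pts)>10: print('grip top',len(pts),cv2.minAreaRect(pts))
h=cv2.cvtColor(im,cv2.COLOR_BGR2HSV);y=(h[...,0]>20)&(h[...,0]<35)&(h[...,1]>110);y[:225]=0;y[300:]=0;y[:,:270]=0
v,u=np.where(y);q=np.array([planez('side',a,b,17)[:2] for a,b in zip(u,v)]);print('line',len(q),q.min(0),q.max(0),q.mean(0))
m=(P[...,2]>26)&(P[...,2]<46)&(np.hypot(P[...,0]-593,P[...,1]+105)<70);print('grip side pts',m.sum(),P[m].mean(0).round(1),cv2.minAreaRect(P[m][:,:2].astype(np.float32)))
```

```text
t 36.8 pos [ 533.  -246.5  179.7] q [ 9.781e-01 -2.080e-01  5.500e-03  5.000e-04] F [ 0.3 -0.3  0.2] w 46.2 gf 0.0
line 6 [540.7751612  -78.53838005] [548.39176356 -73.93837357] [543.95053979 -76.59266914]
grip side pts 80 [ 604.8 -116.6   36.2] ((605.3458251953125, -115.209228515625), (13.631786346435547, 30.869510650634766), 59.96188735961914)
```

View pics/c9.png

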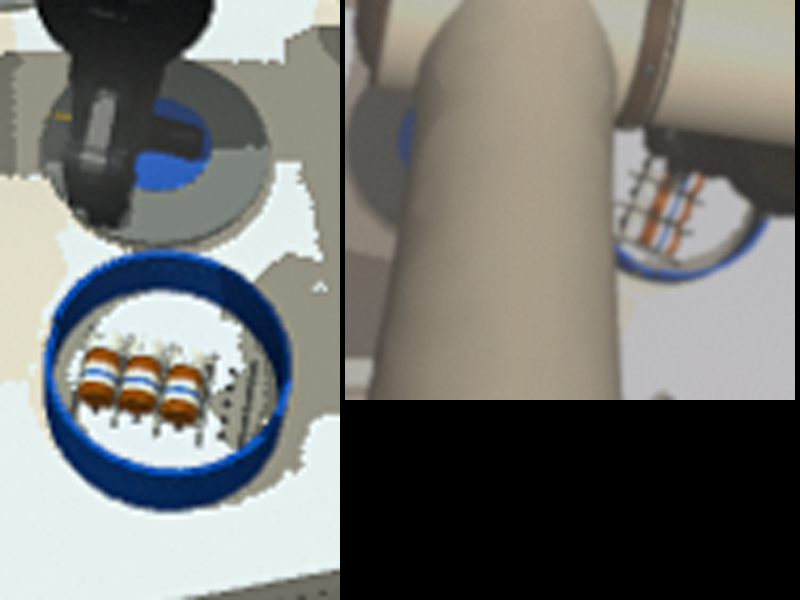

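The side view shows all three amber vials flat in the jar's grooves, at about (303,312), (312,314) and (322,317), with the lid unmoved. Now the lid.

Run:
```python
from h import *
s=st()
goto([592.8,-105,100],58.9)
im,d=look('side');P=cloud('side',d);h=cv2.cvtColor(im,cv2.COLOR_BGR2HSV)
m=(h[...,0]>95)&(h[...,0]<130)&(h[...,1]>120)&(abs(P[...,2]-46)<3)&(np.hypot(P[...,0]-562,P[...,1]+259)<75)
q=P[m][:,:2];A=np.c_[2*q,np.ones(len(q))];x=np.linalg.lstsq(A,(q**2).sum(1),rcond=None)[0];print('rim side',len(q),x[:2],np.sqrt(x[2]+x[:2]@x[:2]))
```

```text
t 36.9 pos [ 530.1 -245.4  174.5] q [ 9.780e-01 -2.085e-01  6.000e-04 -3.000e-04] F [ 0.2 -0.3 -0.7] w 46.1 gf 0.0
shift [-0.    -0.615  0.299] turn [-0.0003 -0.0003  0.0391]
rim side 295 [ 562.88078329 -262.31381183] 63.93773350316065
```

>>> arm_command(rows=[[[0,-0.2,0],[0,0,0.02]],[[0,-0.4,0],[0,0,0.039]],[[0,-0.6,0],[0,0,0.039]],[[0,-0.615,0.1],[0,0,0.039]],[[0,-0.615,0.2],[0,0,0.039]]], grip=0.6)

```text
clock: 37.45
position: [592.9, -103.0, 121.9]
ee_rot: [0.964, -0.266, -0.001, 0.0]
contact_force: [-0.4, 0.4, -0.0]
gripper_width: 51.1
grasp_force: 0.0
```

>>> arm_command(rows=[[[0,0,0.1],[0,0,0]],[[0,0,0.1],[0,0,0]],[[0,0,0.1],[0,0,0]],[[0,0,0.1],[0,0,0]]])

```text
clock: 37.85
position: [593.6, -105.4, 100.0]
ee_rot: [0.963, -0.268, 0.001, -0.0]
contact_force: [-0.2, -0.2, 1.1]
gripper_width: 51.5
grasp_force: 0.0
```

Run:
```python
from h import *
s=st()
goto([592.8,-105,-4],58.9)
im,d=look('side');P=cloud('side',d)
m=(P[...,2]>26)&(P[...,2]<46)&(np.hypot(P[...,0]-593,P[...,1]+105)<50);print('grip side pts',m.sum(),P[m].mean(0).round(1),cv2.minAreaRect(P[m][:,:2].astype(np.float32)))
h=cv2.cvtColor(im,cv2.COLOR_BGR2HSV);y=(h[...,0]>20)&(h[...,0]<35)&(h[...,1]>110);y[:225]=0;y[300:]=0;y[:,:270]=0
v,u=np.where(y);q=np.array([planez('side',a,b,17)[:2] for a,b in zip(u,v)]);print('line',len(q),q.mean(0))
```

```text
t 37.85 pos [ 593.6 -105.4  100. ] q [ 9.635e-01 -2.678e-01  8.000e-04 -0.000e+00] F [-0.2 -0.2  1.1] w 51.5 gf 0.0
shift [-0.004  0.     0.416] turn [-0.0002 -0.0005  0.0002]
grip side pts 148 [ 594.4 -110.7   35.6] ((595.4149169921875, -108.61666107177734), (18.00943374633789, 54.91801452636719), 61.127811431884766)
line 15 [551.37150187 -81.0512223 ]
```

>>> arm_command(rows=[[[-0.002,0,0.1],[0,0,0]],[[-0.002,0,0.22],[0,0,0]],[[-0.002,0,0.34],[0,0,0]],[[-0.002,0,0.412],[0,0,0]],[[-0.002,0,0.412],[0,0,0]]])

```text
clock: 38.4
position: [590.9, -105.1, -5.6]
ee_rot: [0.963, -0.268, -0.002, 0.001]
contact_force: [0.3, -0.3, 0.9]
gripper_width: 51.2
grasp_force: 0.0
```

>>> arm_command(rows=[[[0,0,0],[0,0,0]],[[0,0,0],[0,0,0]],[[0,0,0],[0,0,0]],[[0,0,0],[0,0,0]],[[0,0,0],[0,0,0]]], grip=0)

```text
clock: 38.9
position: [593.9, -104.9, -1.8]
ee_rot: [0.964, -0.268, 0.002, -0.0]
contact_force: [-1.3, 1.5, 6.6]
gripper_width: 12.2
grasp_force: 62.5
```

>>> arm_command(rows=[[[0,0,0],[0,0,0]],[[0,0,0],[0,0,0]],[[0,0,0],[0,0,0]]])

```text
clock: 39.2
position: [593.9, -104.9, -1.8]
ee_rot: [0.964, -0.267, 0.002, -0.0]
contact_force: [-1.4, -0.2, 6.3]
gripper_width: 12.8
grasp_force: 62.5
```

>>> arm_command(rows=[[[0,0,-0.08],[0,0,0]],[[0,0,-0.18],[0,0,0]],[[0,0,-0.28],[0,0,0]],[[0,0,-0.36],[0,0,0]],[[0,0,-0.36],[0,0,0]]])

```text
clock: 39.7
position: [594.4, -104.8, 89.2]
ee_rot: [0.964, -0.268, 0.003, -0.001]
contact_force: [0.4, 0.2, -2.4]
gripper_width: 12.5
grasp_force: 61.4
```

>>> arm_command(rows=[[[0,0,0],[0,0,0]],[[0,0,0],[0,0,0]]])

```text
clock: 39.9
position: [591.0, -104.8, 84.4]
ee_rot: [0.963, -0.268, -0.002, 0.0]
contact_force: [0.2, 1.0, -1.4]
gripper_width: 12.5
grasp_force: 61.4
```

Run:
```python
from h import *
s=st()
goto([561,-258.8,88],66)
im,d=look('side');P=cloud('side',d)
h=cv2.cvtColor(im,cv2.COLOR_BGR2HSV);y=(h[...,0]>20)&(h[...,0]<35)&(h[...,1]>110);y[:200]=0;y[300:]=0;y[:,:270]=0
v,u=np.where(y);print('line',len(u),P[v,u].round().astype(int).tolist()[:12])
```

```text
t 39.9 pos [ 591.  -104.8   84.4] q [ 9.634e-01 -2.681e-01 -1.600e-03  3.000e-04] F [ 0.2  1.  -1.4] w 12.5 gf 61.4
shift [ 0.215  0.589 -0.014] turn [ 0.0004  0.001  -0.0395]
line 20 [[539, -72, 102], [541, -74, 104], [543, -76, 106], [538, -73, 99], [540, -78, 106], [542, -78, 105], [545, -78, 104], [547, -79, 104], [550, -79, 104], [552, -80, 105], [546, -82, 105], [549, -83, 106]]
```

>>> arm_command(rows=[[[0.05,0.14,0],[0,0,-0.01]],[[0.1,0.28,0],[0,0,-0.02]],[[0.15,0.42,0],[0,0,-0.03]],[[0.2,0.56,0],[0,0,-0.039]],[[0.21,0.589,0],[0,0,-0.039]]])

```text
clock: 40.45
position: [559.5, -261.1, 84.4]
ee_rot: [0.978, -0.21, -0.001, 0.0]
contact_force: [-0.8, 1.0, -2.0]
gripper_width: 12.5
grasp_force: 61.3
```

>>> arm_command(rows=[[[0,0,0],[0,0,0]],[[0,0,0],[0,0,0]],[[0,0,0],[0,0,0]],[[0,0,0],[0,0,0]]])

```text
clock: 40.85
position: [561.7, -256.9, 86.0]
ee_rot: [0.978, -0.208, -0.0, -0.0]
contact_force: [-0.1, 0.2, -0.9]
gripper_width: 12.3
grasp_force: 61.3
```

Run:
```python
from h import *
s=st()
goto([561,-258.8,48],66)
im,d=look('side');P=cloud('side',d)
h=cv2.cvtColor(im,cv2.COLOR_BGR2HSV);y=(h[...,0]>20)&(h[...,0]<35)&(h[...,1]>110);y[:230]=0;y[345:]=0;y[:,:270]=0
v,u=np.where(y);print('line',len(u));q=P[v,u];q=q[q[:,2]>80];print(q.mean(0))
t=np.arctan2(q[:,1]-q[:,1].mean(),q[:,0]-q[:,0].mean());pc=np.linalg.svd(q[:,:2]-q[:,:2].mean(0))[2][0];print(np.degrees(np.arctan2(pc[1],pc[0]))%180)
m=(P[...,2]>106)&(P[...,2]<128)&(np.hypot(P[...,0]-561,P[...,1]+259)<50)
cv2.imwrite('pics/c10.png',cv2.resize(im[230:360,260:380],(738,800)[::1] if 0 else (550,596),interpolation=2))
```

```text
t 40.85 pos [ 561.7 -256.9   86. ] q [ 0.9782 -0.2075 -0.     -0.    ] F [-0.1  0.2 -0.9] w 12.3 gf 61.3
shift [0.    0.008 0.152] turn [-0.      0.      0.0002]
line 44
[ 578.61345085 -255.68960309   99.94210902]
164.42547533383748
```

View pics/c10.png

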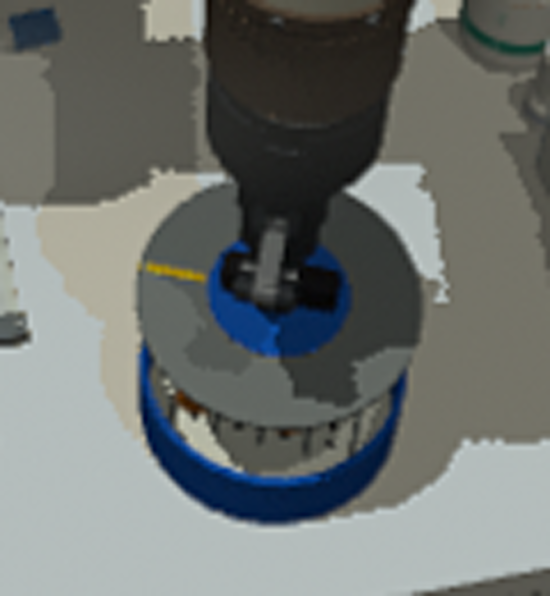

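The lid hangs level over the jar, with its line at (298,290) pointing to the notch side. I lower it slowly.

>>> arm_command(rows=[[[0,0.005,0.04],[0,0,0]],[[0,0.005,0.08],[0,0,0]],[[0,0.005,0.12],[0,0,0]],[[0,0.005,0.15],[0,0,0]],[[0,0.005,0.16],[0,0,0]]])

```text
clock: 41.4
position: [559.9, -259.1, 44.3]
ee_rot: [0.978, -0.208, -0.001, -0.0]
contact_force: [-0.4, 0.1, -2.2]
gripper_width: 12.7
grasp_force: 61.3
```

>>> arm_command(rows=[[[0,0,0.01],[0,0,0]],[[0,0,0.015],[0,0,0]],[[0,0,0.02],[0,0,0]],[[0,0,0.02],[0,0,0]],[[0,0,0.02],[0,0,0]]])

```text
clock: 41.9
position: [561.0, -259.3, 41.4]
ee_rot: [0.978, -0.208, 0.0, 0.0]
contact_force: [0.3, -0.2, -1.7]
gripper_width: 12.6
grasp_force: 61.3
```

>>> arm_command(rows=[[[0,0,0.006],[0,0,0]],[[0,0,0.012],[0,0,0]],[[0,0,0.018],[0,0,0]],[[0,0,0.018],[0,0,0]],[[0,0,0.018],[0,0,0]]])

```text
clock: 42.4
position: [560.8, -259.3, 36.5]
ee_rot: [0.978, -0.208, -0.0, 0.0]
contact_force: [-0.8, -0.1, -1.4]
gripper_width: 12.3
grasp_force: 61.3
```

>>> arm_command(rows=[[[0,0,0.006],[0,0,0]],[[0,0,0.012],[0,0,0]],[[0,0,0.016],[0,0,0]],[[0,0,0.016],[0,0,0]],[[0,0,0.016],[0,0,0]]])

```text
clock: 42.9
position: [560.8, -259.3, 32.5]
ee_rot: [0.978, -0.208, -0.0, -0.0]
contact_force: [0.3, -0.8, -1.7]
gripper_width: 11.9
grasp_force: 61.3
```

>>> arm_command(rows=[[[0,0,0.006],[0,0,0]],[[0,0,0.012],[0,0,0]],[[0,0,0.018],[0,0,0]],[[0,0,0.018],[0,0,0]],[[0,0,0.018],[0,0,0]]])

```text
clock: 43.4
position: [561.1, -259.4, 32.1]
ee_rot: [0.978, -0.208, 0.001, 0.0]
contact_force: [-5.6, 4.6, 17.4]
gripper_width: 12.3
grasp_force: 63.9
```

Run:
```python
from h import *
s=st();im,d=look('side');P=cloud('side',d)
r=np.hypot(P[...,0]-562,P[...,1]+261)
for a,b in((-60,-30),(30,60)):
  for ax in(0,1):
    m=(P[...,ax]-(562,-261)[ax]>a)&(P[...,ax]-(562,-261)[ax]<b)&(r<60)&(P[...,2]<56)&(P[...,2]>40);print(ax,a,m.sum(),np.median(P[m][:,2]))
cv2.imwrite('pics/c11.png',cv2.resize(im[240:350,265:375],(596,596),interpolation=2))
```

```text
t 43.4 pos [ 561.1 -259.4   32.1] q [ 9.782e-01 -2.078e-01  6.000e-04  5.000e-04] F [-5.6  4.6 17.4] w 12.3 gf 63.9
0 -60 397 51.03735588265761
1 -60 427 51.16867518370975
0 30 360 51.22659608157403
1 30 167 51.13423127340877
```

The flange top is 51 mm up all round (34+17), so the lid is fully home. I ease off, release and retreat.

>>> arm_command(rows=[[[0,0,-0.006],[0,0,0]],[[0,0,-0.012],[0,0,0]],[[0,0,-0.012],[0,0,0]]])

```text
clock: 43.75
position: [561.1, -259.3, 32.2]
ee_rot: [0.978, -0.208, 0.0, 0.0]
contact_force: [-3.5, 2.6, 7.3]
gripper_width: 12.4
grasp_force: 62.5
```

>>> arm_command(rows=[[[0,0,0],[0,0,0]],[[0,0,0],[0,0,0]],[[0,0,0],[0,0,0]],[[0,0,0],[0,0,0]],[[0,0,0],[0,0,0]]], grip=0.5)

```text
clock: 44.25
position: [560.8, -259.2, 30.8]
ee_rot: [0.978, -0.208, -0.0, 0.0]
contact_force: [-0.2, 0.1, 0.0]
gripper_width: 42.8
grasp_force: 0.0
```

>>> arm_command(rows=[[[0,0,-0.1],[0,0,0]],[[0,0,-0.25],[0,0,0]],[[0,0,-0.42],[0,0,0]],[[0,0,-0.6],[0,0,0]],[[0,0,-0.6],[0,0,0]]])

```text
clock: 44.75
position: [564.9, -260.9, 189.1]
ee_rot: [0.978, -0.208, 0.008, 0.001]
contact_force: [0.4, -0.8, 0.4]
gripper_width: 42.9
grasp_force: 0.0
```

>>> arm_command(rows=[[[0,-0.2,0],[0,0,0]],[[0,-0.4,0],[0,0,0]],[[0,-0.6,0],[0,0,0]],[[0,-0.8,0],[0,0,0]],[[0,-0.9,0],[0,0,0]]])

```text
clock: 45.25
position: [653.8, -50.2, 180.6]
ee_rot: [0.978, -0.207, 0.0, -0.0]
contact_force: [-0.2, -1.2, 0.1]
gripper_width: 42.7
grasp_force: 0.0
```

>>> arm_command(rows=[[[0,0,0],[0,0,0]],[[0,0,0],[0,0,0]],[[0,0,0],[0,0,0]],[[0,0,0],[0,0,0]],[[0,0,0],[0,0,0]]])

```text
clock: 45.75
position: [652.2, -54.9, 181.3]
ee_rot: [0.978, -0.209, 0.0, -0.0]
contact_force: [0.1, -0.2, -0.2]
gripper_width: 43.0
grasp_force: 0.0
```

Run:
```python
from h import *
s=st();im,d=look('side');P=cloud('side',d)
r=np.hypot(P[...,0]-562,P[...,1]+261)
for a,b in((-60,-30),(30,60)):
  for ax in(0,1):
    m=(P[...,ax]-(562,-261)[ax]>a)&(P[...,ax]-(562,-261)[ax]<b)&(r<60)&(P[...,2]<62)&(P[...,2]>40);print(ax,a,m.sum(),np.median(P[m][:,2]))
cv2.imwrite('pics/c12.png',im)
```

```text
t 45.75 pos [652.2 -54.9 181.3] q [ 9.779e-01 -2.091e-01  1.000e-04 -0.000e+00] F [ 0.1 -0.2 -0.2] w 43.0 gf 0.0
0 -60 389 51.24076794858047
1 -60 422 51.035147475837164
0 30 382 51.335498237248714
1 30 352 51.1809849948292
```

View pics/c12.png

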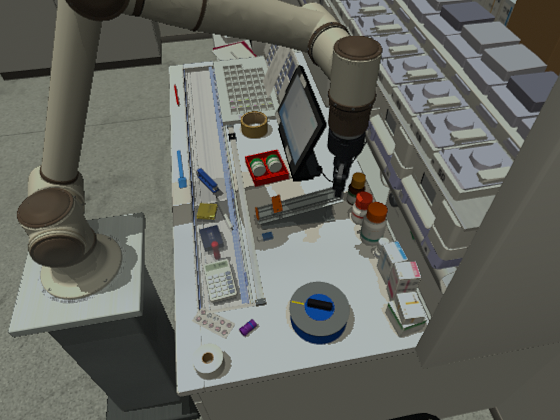

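The picture shows both bottles in the tray at (267,166), an empty chute and the lid home on the jar at (320,310). Only the purple look-alike (248,327) is left on the worktop.

```bash
python3 -c "
from bench import arm
print(arm.job_done())"
```

```text
the job is handed in; nothing more can be done
None
```

The job is handed in: both white bottles are in the red tray, the three amber vials present lie flat in the jar's grooves, and the lid sits fully home; I lowered it already lined up, so its key went into the notch without turning.

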